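Rack the washed sample cans on the drying pegs and punch-mark their bases

TASK

The washed square sample cans (two or three of them) lie on the worktop: turn each one mouth down over a peg of its own on the drying stand, fully down with its rim on the deck, and let go. When all are on, take the automatic punch and mark each can in the middle of its upturned base by pressing straight down until the punch trips with a snap, going from clean to dirty: white-banded can first, then blue, then red (pass over a colour that is missing). Then hang the punch back in its holder by its collar, leaving the cans on their pegs, and leave the white-capped sample vial undisturbed.

Things in the scene. Friction and masses are not known exactly. Their poses are not given: they have to be found in the camera images.
- can_white: open square aluminium can, 40 x 40 x 70 mm, walls 3, base 4 mm thick, 70 g; white band round it near the mouth, white patch with a target dot on its base. Origin: middle of the base's outer face; x runs along the can's axis from base to mouth, y and z square to the flat sides. Starts lying on a side (origin 20 mm up), mouth roughly to the robot's right and ahead; may be absent
- can_blue: open square aluminium can, 40 x 40 x 70 mm, walls 3, base 4 mm thick, 70 g; blue band round it near the mouth, blue patch with a target dot on its base. Origin: middle of the base's outer face; x runs along the can's axis from base to mouth, y and z square to the flat sides. Starts lying on a side (origin 20 mm up), mouth roughly to the robot's right and ahead; may be absent
- can_red: open square aluminium can, 40 x 40 x 70 mm, walls 3, base 4 mm thick, 70 g; red band round it near the mouth, red patch with a target dot on its base. Origin: middle of the base's outer face; x runs along the can's axis from base to mouth, y and z square to the flat sides. Starts lying on a side (origin 20 mm up), mouth roughly to the robot's right and ahead; may be absent
- peg_near (a point): foot of the near peg, on its axis at the deck (8 mm up) of the drying stand, a fixed grey plate 66 x 226 mm with 3 like pegs 78 mm apart; z up, y along the row away from the robot. Peg: round, 22 mm thick, 55 mm high above the deck, domed white tip. A can mouth down over it stands with its rim on the deck, base 78 mm above the worktop
- peg_middle (a point): foot of the middle peg, on its axis at the deck (8 mm up) of the drying stand, a fixed grey plate 66 x 226 mm with 3 like pegs 78 mm apart; z up, y along the row away from the robot. Peg: round, 22 mm thick, 55 mm high above the deck, domed white tip. A can mouth down over it stands with its rim on the deck, base 78 mm above the worktop
- peg_far (a point): foot of the far peg, on its axis at the deck (8 mm up) of the drying stand, a fixed grey plate 66 x 226 mm with 3 like pegs 78 mm apart; z up, y along the row away from the robot. Peg: round, 22 mm thick, 55 mm high above the deck, domed white tip. A can mouth down over it stands with its rim on the deck, base 78 mm above the worktop
- punch: automatic punch, 126 mm long, 0.17 kg. Origin: on the axis in the underside of its brass collar (34 mm wide, 7 mm thick); z runs up the axis. Blue handle with dark rings, 20 mm thick, from 7 to 55 mm above the origin, brass cap to 61 mm. Below the collar a steel barrel 16 mm thick, then the thin plunger. Starts upright, hanging by its collar in its holder
- punch_point (a point): point of the punch's 6 mm plunger, on the axis, 65 mm below the punch's origin while nothing presses it
- punch_nose (a point): tapered end of the punch's barrel, on the axis, 40 mm below the punch's origin; the plunger slides in here
- plunger (a joint): travel of the plunger into the barrel, m: 0 sprung out, 0.010 fully in. It resists with about 4 N at first, rising to about 13 N near 0.004; then the spring trips with a snap: the force falls away to about 5 N and it gives way to its stop as you follow through. It springs out and cocks itself when lifted off
- holder_top (a point): centre of the hole in the top face of the punch holder, z up; a fixed black block 52 x 52 mm (foot 64 mm), 80 mm high, with a vertical through hole 23 mm wide, chamfered 3 mm. The punch's collar rests on this face
- vial_white: white-capped sample vial, about 27 mm in diameter, 52 mm high, standing on the worktop; a bystander. Origin: centre of its underside, z up
Things that resemble listed ones, but are neither listed nor needed, are in the scene too. What is shaped like the can_red but purple is not meant.

How it is judged (in metres and radians):
On the way, in this order (a step that is already met when the one before it is completed fails the run):
1. every can present stands mouth down over a peg of the drying stand, a can to a peg, its rim on the deck, let go of (angle between each of can_white, can_blue, can_red's own x axis and vertical above 3.04 rad and height (world z) of can_white between 0.074 and 0.082 m and (horizontal distance between can_white and peg_near below 0.013 m or horizontal distance between can_white and peg_middle below 0.013 m or horizontal distance between can_white and peg_far below 0.013 m) and linear speed of each of can_white, can_blue, can_red below 0.03 m/s and contact force between each of can_white, can_blue, can_red and the fingers below 0.2 N and height (world z) of can_blue between 0.074 and 0.082 m and (horizontal distance between can_blue and peg_near below 0.013 m or horizontal distance between can_blue and peg_middle below 0.013 m or horizontal distance between can_blue and peg_far below 0.013 m) and height (world z) of can_red between 0.074 and 0.082 m and (horizontal distance between can_red and peg_near below 0.013 m or horizontal distance between can_red and peg_middle below 0.013 m or horizontal distance between can_red and peg_far below 0.013 m)), for 0.2 s.
2. the punch, upright (0.2 rad) with its point within 9 mm of the middle of the white-banded can's upturned base, is pressed down until it trips (nose within 17.5 mm of the base) (angle between can_white's own x axis and vertical above 3 rad and horizontal distance between punch_point and can_white below 0.009 m and x of punch_nose in the frame of can_white between -0.0175 and 0 m and angle between the z axis of punch and the x axis of can_white, either way round below 0.2 rad), for 0.05 s.
3. the punch, upright (0.2 rad) with its point within 9 mm of the middle of the blue-banded can's upturned base, is pressed down until it trips (nose within 17.5 mm of the base) (angle between can_blue's own x axis and vertical above 3 rad and horizontal distance between punch_point and can_blue below 0.009 m and x of punch_nose in the frame of can_blue between -0.0175 and 0 m and angle between the z axis of punch and the x axis of can_blue, either way round below 0.2 rad), for 0.05 s.
4. the punch, upright (0.2 rad) with its point within 9 mm of the middle of the red-banded can's upturned base, is pressed down until it trips (nose within 17.5 mm of the base) (angle between can_red's own x axis and vertical above 3 rad and horizontal distance between punch_point and can_red below 0.009 m and x of punch_nose in the frame of can_red between -0.0175 and 0 m and angle between the z axis of punch and the x axis of can_red, either way round below 0.2 rad), for 0.05 s.
At the end, for the whole second after the job is handed in: every can present is mouth down over a peg (within 0.1 rad of vertical, 13 mm of the peg's axis, base 74 to 82 mm up), still and released; the punch hangs in its holder (within 7 mm of the hole, collar within 4 mm of the face, 0.12 rad of upright), still and released (all of step 1 and horizontal distance between punch and holder_top below 0.007 m and z of punch in the frame of holder_top between -0.003 and 0.004 m and angle between punch's own z axis and vertical below 0.12 rad and linear speed of punch below 0.03 m/s and contact force between punch and the fingers below 0.2 N); the robot touches nothing.
It fails at once if the white-capped sample vial is knocked over or pushed more than 3 cm (distance of vial_white from where it was at the start of the episode above 0.03 m or angle between vial_white's own z axis and vertical above 0.5 rad).
Of can_white, can_blue, can_red only 2 to 3 are there at a start; the rules pass over those that are not, and their reading is None.
At some moment in a run one of can_white, can_blue, can_red may be knocked a few centimetres aside while the robot is not near it.
It also fails if it takes over 208 s, if anything falls off the work surface, if the arm or the gripper's body presses on something with over 40 N, if the wrist force passes 120 N, or if a joint passes its speed limit or range.

ROBOT

A 6-joint arm with a two-finger parallel gripper is mounted at the origin on a cart in front of the work surface, level with it; the furniture and walls round the work are solid. World frame = base frame: x ahead of the robot, y to its left, z up, the work surface at z = 0. Lengths are in m, angles in degrees, forces in N, time in s.
With the tool pointing down it reaches from about 0.325 to 0.85 m from the base axis. Payload 4.4 kg.
Tool frame: the origin (TCP) lies at the very end of the fingers, on their centre line; the grasp point (between the pads) lies 19 mm behind it; z points along the fingers, y is the line along which they close (so a half turn about z gives the same grasp; the last joint's range is limited). The gripper opens to 94 mm and grips with 3 to 60 N. Pads are 16 mm wide; open, the fingers measure 119 mm over their backs; the gripper's body (75 mm by 177 mm) begins 78 mm behind the grasp point.
Start: joints at [67.58, 11.837, 88.321, -0, 79.842, -8.623], TCP at [0.137, 0.558, 0.169] pointing down, gripper open.
Joint ranges: [-156.59, 156.59], [-49.26, 127.26], [12.9, 141.05], [-63.56, 243.56], [4.71, 150.69], [-161.64, 161.64]. Speed limits (degrees/s): [159.86, 159.86, 180, 180, 180, 180].

INTERFACE

Orientations are given as [roll, pitch, yaw] about the fixed x, y, z axes, in that order (R = Rz(yaw) Ry(pitch) Rx(roll)).
In Python, from rig import read_state, grab_frame, sign_off gives the robot as it stands. The module is installed in compiled form; this text tells all that it offers.
- The arm moves only by the tool arm_command, never from a script. Its arguments are lists of equal length, an entry for each row: "offset": the shift along the tool's x, y, z normalised to -1 to 1, where 1 is 25 mm, a list of three; "rot": the turn, a rotation vector about the tool's x, y, z normalised to -1 to 1, where 1 is 4 degrees, a list of three; "hand": the closure, from 0 (fully open) to 1 (shut). In form: {"offset": [[dx, dy, dz], ...], "rot": [[wx, wy, wz], ...], "hand": [hand, ...]}. A call has 1 to 5 rows; each row shifts and turns the commanded pose from where the row before left it, along the tool's axes as they then stand; what a row does not reach is not made up. A row lasts 1/12 s, in which the tool goes at most 41.7 mm and 7.16 degrees, less where a joint would pass 70% of its speed; a pose out of reach is approached as far as the arm can. A call with a number of a shift or a turn outside -1 to 1 is refused whole. A call with a gripper value outside its range is refused whole. The fingers move at their own pace and stop on an object; the grip force is fixed at half the most. Time passes only in rows, so rows that do not move let the fingers close. It gives the time, the measured TCP pose, the force, the opening and the grip force at its end, in the units of the state.
- read_state(): the state, without advancing time (a new reading comes with each control period).
- grab_frame(name): name is "side" or "top" or "wrist"; returns a dict with "img" (420x560x3 uint8, blue, green, red), "fx", "fy", "cx", "cy" (pixels), "view" (4x4, takes a point from world to camera coordinates). Camera axes: x right, y up, looking along -z (the intrinsics and any distortion apply to the point x, -y, -z); pixel columns grow to the right and rows downward; lengths in m; the calibration is good to about 2 mm. A picture is of the moment at which its call begins. There is no depth.
- sign_off(): hands the job in; it is judged then, once.
The state is a dict: "clock": time; "joint_positions": joint angles; "qvel": joint speeds; "joint_torque": joint torques, N m; "eef_pos": TCP position; "tool_rot": TCP orientation; "contact_force": force on the tool from outside, world axes, zero at the start; "ft_torque": the same for the moment, N m; "finger_gap": finger opening in m; "grasp_force": force on a finger pad.
Only numpy, scipy, OpenCV 4.12 (cv2) and the standard library are available. Lean on these libraries where they do the work, as an engineer would, in place of code of your own. Each camera call takes 0.05 s, during which the arm holds its last target. There are 200 camera calls.

## Working session

There is one attempt and no reset: what is moved stays moved. The work goes in short steps, Python scripts to look and compute and a tool call to move; the robot and the scene stay as the last step left them, time stands still between calls to the robot, and variables do not carry over. Pictures are saved under pics/ and viewed, at most 14 in all, crops included, and the job is handed in when it is done.

Besides the shell and the picture viewer there is one more tool, called after ">>>" by a JSON object that holds its "name" and its "arguments", one argument or row to a line. arm_command: Moves the arm, as the interface text tells. Scaled input: -1 to 1 covers 25 mm each way for a shift and 4 degrees each way for a turn. Its arguments: {"type":"object","properties":{"offset":{"type":"array"},"rot":{"type":"array"},"hand":{"type":"array"}},"required":["offset","rot","hand"]}

```bash
mkdir -p pics
cat > h.py <<'E'
import numpy as np, cv2
from rig import read_state, grab_frame, sign_off
def snap(n,f):
    d=grab_frame(n); cv2.imwrite(f'pics/{f}.png',d['img']); np.savez(f'pics/{f}.npz',**{k:np.array(v) for k,v in d.items()}); return d
def ray(d,u,v):
    V=np.array(d['view']);R=V[:3,:3];o=-R.T@V[:3,3]
    r=R.T@np.array([(u-d['cx'])/d['fx'],-(v-d['cy'])/d['fy'],-1]);return o,r
def at(d,u,v,z):
    o,r=ray(d,u,v);return o+r*(z-o[2])/r[2]
def proj(d,p):
    V=np.array(d['view']);c=V[:3,:3]@np.array(p)+V[:3,3];return d['cx']+d['fx']*c[0]/-c[2], d['cy']-d['fy']*c[1]/-c[2]
def load(f): return dict(np.load(f'pics/{f}.npz'))
E
python3 - <<'E'
from h import *
a=snap('top','t0');b=snap('side','s0')
for d in(a,b):print({k:v for k,v in d.items() if k!='img'})
print(read_state())
E
```

```text
{'fx': 482.1279981287399, 'fy': 482.1279981287399, 'cx': 284.18326789743065, 'cy': 220.64324074559363, 'view': array([[-0.01301456, -0.99990284,  0.00499295,  0.08665376],
       [ 0.99422989, -0.01240867,  0.10655021, -0.47785565],
       [-0.1064779 ,  0.00635085,  0.99429479, -1.51805065],
       [ 0.        ,  0.        ,  0.        ,  1.        ]])}
{'fx': 460.69195757083503, 'fy': 460.69195757083503, 'cx': 279.2045537871573, 'cy': 209.30899232734853, 'view': array([[ 0.30833719,  0.9511878 , -0.0130362 , -0.24292596],
       [-0.82676289,  0.27473151,  0.49090296,  0.33916536],
       [ 0.47052236, -0.14058579,  0.87111672, -1.60534421],
       [ 0.        ,  0.        ,  0.        ,  1.        ]])}
{'clock': 0.1, 'joint_positions': array([ 6.75801699e+01,  1.18801648e+01,  8.83940661e+01, -3.46762634e-04,
        7.98418140e+01, -8.62383583e+00]), 'qvel': array([-0.00276874, -0.04536927, -0.22900687, -0.01728609,  0.03659985,
       -0.02674284]), 'joint_torque': array([ 2.87231505e-04, -3.71873832e+01, -2.82290643e+01,  7.01198727e-02,
        3.11377889e-02, -3.47144419e-05]), 'eef_pos': array([0.13683622, 0.55767296, 0.16832018]), 'tool_rot': array([-1.79885216e+02, -1.70631913e-02,  1.66204050e+02]), 'contact_force': array([ 0.11817355,  0.40297574, -0.63702546]), 'ft_torque': array([ 0.02503604, -0.00425557, -0.02787049]), 'grasp_force': 0.0, 'finger_gap': 0.09402582111768303}
```

View pics/t0.png

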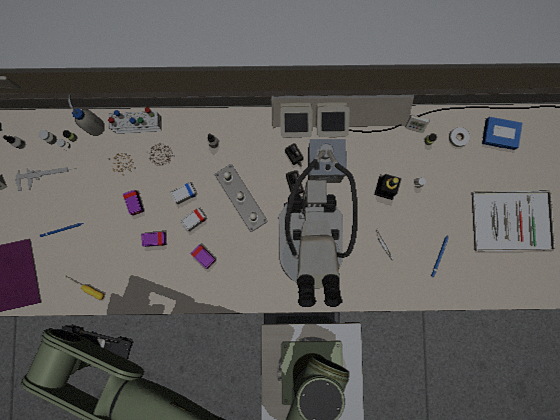

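View pics/s0.png

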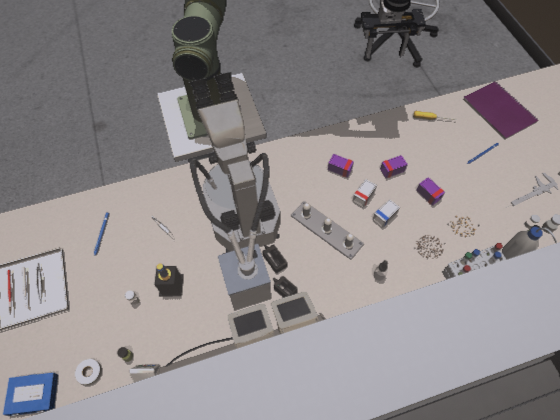

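Run:
```python
from h import *
a=load('t0');b=load('s0')
c=cv2.resize(a['img'][140:290,110:270],None,fx=5,fy=4*1.0,interpolation=cv2.INTER_CUBIC)
c=cv2.resize(a['img'][150:270,115:275],None,fx=5,fy=5,interpolation=cv2.INTER_CUBIC);cv2.imwrite('pics/c1.png',c)
c1=cv2.resize(b['img'][140:260,280:440],None,fx=5,fy=5,interpolation=cv2.INTER_CUBIC);cv2.imwrite('pics/c2.png',c1)
def tri(p,q):
    o1,r1=ray(a,*p);o2,r2=ray(b,*q)
    s=np.linalg.lstsq(np.c_[r1,-r2],o2-o1,rcond=None)[0];A=o1+s[0]*r1;B=o2+s[1]*r2
    return ((A+B)/2).round(3),np.linalg.norm(A-B).round(3)
for n,p,q in[('near',(253,216),(306,208)),('mid',(240,194.5),(327,225)),('far',(228,175),(349,241)),('punchcap',(394,183),(164,269)),('vial',(420,182),(132,296)),('scope column top',(326,152),(247,268)),('eyeL',(306,285),(212,95)),('darkbottle',(213,138),(383,265))]:print(n,*tri(p,q))
for p in[(183,193),(193,218)]:print(at(a,*p,.04))
for p in [(279,240),(345,240),(305,305),(340,305),(310,140),(347,180)]:print('scope',p,at(a,*p,0.0).round(3),at(a,*p,0.3).round(3))
```

```text
near [0.493 0.179 0.046] 0.0
mid [0.563 0.22  0.041] 0.001
far [0.628 0.26  0.036] 0.003
punchcap [ 0.581 -0.251  0.112] 0.008
vial [ 0.597 -0.356  0.037] 0.002
scope column top [ 0.668 -0.044  0.161] 0.002
eyeL [0.28  0.012 0.363] 0.038
darkbottle [0.739 0.305 0.079] 0.007
[0.56996138 0.40191909 0.04      ]
[0.48937999 0.3695135  0.04      ]
scope (279, 240) [0.419 0.098 0.   ] [0.399 0.097 0.3  ]
scope (345, 240) [ 0.416 -0.116  0.   ] [ 0.397 -0.076  0.3  ]
scope (305, 305) [0.21  0.017 0.   ] [0.23  0.031 0.3  ]
scope (340, 305) [ 0.208 -0.094  0.   ] [ 0.229 -0.059  0.3  ]
scope (310, 140) [ 0.749 -0.009  0.   ] [0.666 0.01  0.3  ]
scope (347, 180) [ 0.613 -0.128  0.   ] [ 0.556 -0.086  0.3  ]
```

View pics/c1.png

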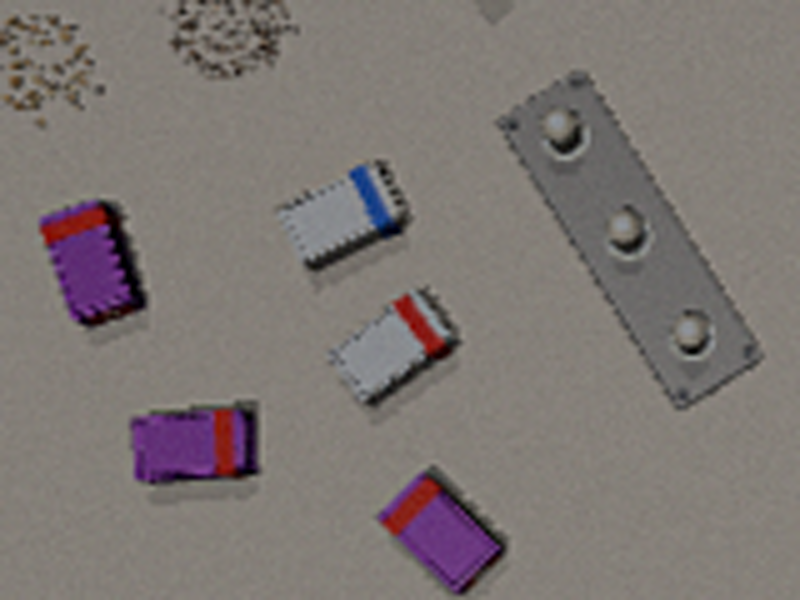

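View pics/c2.png

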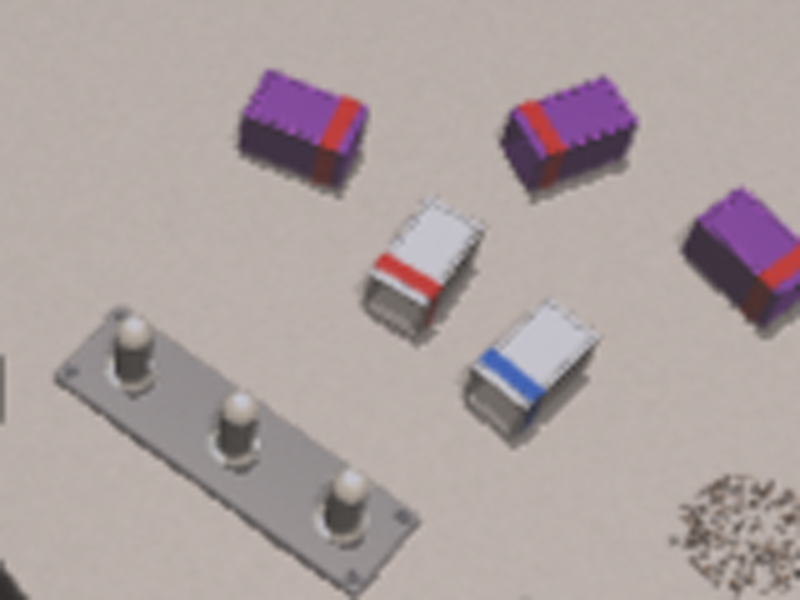

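Run:
```python
from h import *
a=load('t0');b=load('s0')
print(ray(a,0,0)[0],ray(b,0,0)[0])
C={'blue':([(279,208),(315,268),(405,225),(370,165)],[(550,300),(598,338),(527,410),(472,370)]),
'red':([(332,355),(370,402),(450,340),(413,292)],[(433,200),(483,228),(430,300),(372,270)])}
for n,(t,s) in C.items():
    for d,P,off,z in((a,t,(115,150),.04),(b,s,(280,140),.04)):
        Q=np.array([at(d,off[0]+u/5,off[1]+v/5,z)[:2] for u,v in P])
        ax=(Q[2]+Q[3]-Q[0]-Q[1])/2
        print(n,'ctr',Q.mean(0).round(4),'len',np.linalg.norm(ax).round(3),'w',np.linalg.norm(Q[0]-Q[1]).round(3),'ang',np.degrees(np.arctan2(ax[1],ax[0])).round(1))
# peg feet from tips at z~.06
for n,p,q in[('near',(690,330),(132,328)),('mid',(627,228),(238,408)),('far',(561,126),(350,487))]:
    print(n,at(a,115+p[0]/5,150+p[1]/5,.06).round(4),at(b,280+q[0]/5,140+q[1]/5,.06).round(4))
c=b['img'][40:340,120:320];cv2.imwrite('pics/c3.png',cv2.resize(c,None,fx=2,fy=2,interpolation=cv2.INTER_CUBIC))
c2=a['img'][130:310,260:440];x=cv2.resize(c2,(600,600),interpolation=cv2.INTER_CUBIC)
y=cv2.resize(c,(400,600),interpolation=cv2.INTER_CUBIC)
cv2.imwrite('pics/c3.png',cv2.resize(np.hstack([x,y]),(800,480)))
```

```text
[0.31458729 0.0903567  1.55987281] [ 1.11066279 -0.08779979  1.22877807]
blue ctr [0.569  0.4005] len 0.063 w 0.045 ang -64.8
blue ctr [0.574 0.405] len 0.068 w 0.036 ang -64.0
red ctr [0.4848 0.3687] len 0.064 w 0.039 ang -52.3
red ctr [0.487 0.374] len 0.064 w 0.035 ang -55.8
near [0.491  0.1782 0.06  ] [0.4926 0.1801 0.06  ]
mid [0.5561 0.2174 0.06  ] [0.5615 0.2199 0.06  ]
far [0.6218 0.2589 0.06  ] [0.6283 0.2617 0.06  ]
```

View pics/c3.png

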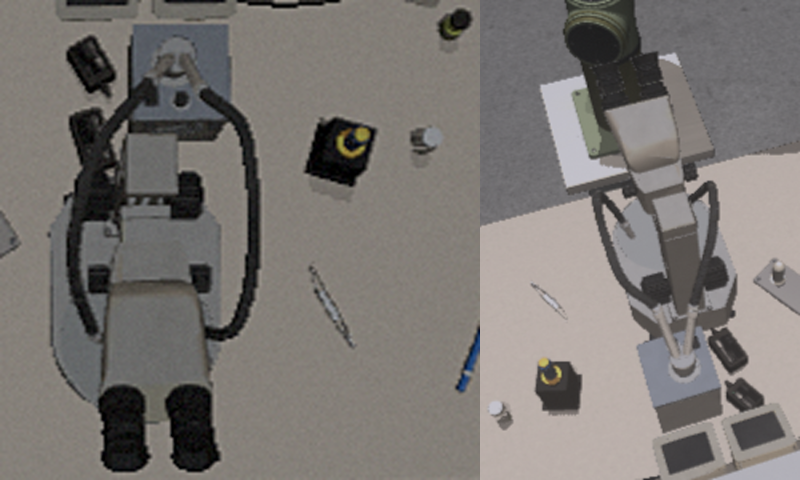

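>>> {"name": "arm_command", "arguments": {
  "offset": [
    [-0.98, 0, 0.04],
    [-0.98, 0, 0.04],
    [-0.98, 0, 0.04],
    [-0.98, 0, 0.04],
    [-0.98, 0, 0.04]
  ],
  "rot": [
    [0, 0, 0],
    [0, 0, 0],
    [0, 0, 0],
    [0, 0, 0],
    [0, 0, 0]
  ],
  "hand": [0.1, 0.1, 0.1, 0.1, 0.1]
}}

```text
clock: 0.52
eef_pos: [0.2568, 0.5284, 0.1637]
tool_rot: [-179.9, -0.0, 166.2]
contact_force: [-0.2, 0.1, -0.4]
finger_gap: 0.0845
grasp_force: 0.0
```

>>> {"name": "arm_command", "arguments": {
  "offset": [
    [-0.98, 0, 0.04],
    [-0.98, 0, 0.04],
    [-0.98, 0, 0.04],
    [-0.98, 0, 0.04],
    [-0.98, 0, 0.04]
  ],
  "rot": [
    [0, 0, 0],
    [0, 0, 0],
    [0, 0, 0],
    [0, 0, 0],
    [0, 0, 0]
  ],
  "hand": [0.1, 0.1, 0.1, 0.1, 0.1]
}}

```text
clock: 0.93
eef_pos: [0.3758, 0.4992, 0.1586]
tool_rot: [-179.9, -0.0, 166.2]
contact_force: [-0.2, 0.5, -0.5]
finger_gap: 0.0844
grasp_force: 0.0
```

>>> {"name": "arm_command", "arguments": {
  "offset": [
    [-0.98, 0, 0.04],
    [-0.98, 0, 0.04],
    [-0.98, 0, 0.04],
    [-0.98, 0, 0.04],
    [-0.98, 0, 0.04]
  ],
  "rot": [
    [0, 0, 0],
    [0, 0, 0],
    [0, 0, 0],
    [0, 0, 0],
    [0, 0, 0]
  ],
  "hand": [0.1, 0.1, 0.1, 0.1, 0.1]
}}

```text
clock: 1.35
eef_pos: [0.4947, 0.4701, 0.1534]
tool_rot: [-179.9, -0.1, 166.2]
contact_force: [0.3, -0.7, -0.1]
finger_gap: 0.0843
grasp_force: 0.0
```

>>> {"name": "arm_command", "arguments": {
  "offset": [
    [-0.98, 0, 0.04],
    [-0.98, 0, 0.04],
    [0, 0, 0],
    [0, 0, 0],
    [0, 0, 0]
  ],
  "rot": [
    [0, 0, 0],
    [0, 0, 0],
    [0, 0, 0.97],
    [0, 0, 0.97],
    [0, 0, 0.97]
  ],
  "hand": [0.1, 0.1, 0.1, 0.1, 0.1]
}}

```text
clock: 1.77
eef_pos: [0.5418, 0.4583, 0.151]
tool_rot: [-179.9, -0.1, 154.3]
contact_force: [0.4, 0.5, -0.5]
finger_gap: 0.0844
grasp_force: 0.0
```

>>> {"name": "arm_command", "arguments": {
  "offset": [
    [0, 0, 0],
    [0, 0, 0],
    [0, 0, 0],
    [0, 0, 0],
    [0, 0, 0]
  ],
  "rot": [
    [0, 0, 0.97],
    [0, 0, 0.97],
    [0, 0, 0.97],
    [0, 0, 0.97],
    [0, 0, 0.97]
  ],
  "hand": [0.1, 0.1, 0.1, 0.1, 0.1]
}}

```text
clock: 2.18
eef_pos: [0.5411, 0.4588, 0.1514]
tool_rot: [-179.9, -0.0, 135.0]
contact_force: [-0.1, 0.2, 0.8]
finger_gap: 0.0845
grasp_force: 0.0
```

>>> {"name": "arm_command", "arguments": {
  "offset": [
    [0, 0, 0],
    [0, 0, 0],
    [0, 0, 0],
    [0, 0, 0],
    [0, 0, 0]
  ],
  "rot": [
    [0, 0, 0.97],
    [0, 0, 0.97],
    [0, 0, 0.97],
    [0, 0, 0.97],
    [0, 0, 0.97]
  ],
  "hand": [0.1, 0.1, 0.1, 0.1, 0.1]
}}

```text
clock: 2.6
eef_pos: [0.5411, 0.4587, 0.1514]
tool_rot: [-179.9, 0.0, 115.6]
contact_force: [-0.1, 1.0, 0.2]
finger_gap: 0.0844
grasp_force: 0.0
```

>>> {"name": "arm_command", "arguments": {
  "offset": [
    [0, 0, 0],
    [0, 0, 0],
    [0, 0, 0],
    [0, 0, 0],
    [0, 0, 0]
  ],
  "rot": [
    [0, -0.94, 0],
    [0, -0.94, 0],
    [0, -0.94, 0],
    [0, -0.94, 0],
    [0, -0.94, 0]
  ],
  "hand": [0.1, 0.1, 0.1, 0.1, 0.1]
}}

```text
clock: 3.02
eef_pos: [0.5415, 0.459, 0.1522]
tool_rot: [-180.0, 19.0, 115.8]
contact_force: [-0.7, -0.2, 0.1]
finger_gap: 0.0844
grasp_force: 0.0
```

>>> {"name": "arm_command", "arguments": {
  "offset": [
    [0, 0, 0],
    [0, 0, 0],
    [0, 0, 0],
    [0, 0, 0],
    [0, 0, 0]
  ],
  "rot": [
    [0, -0.94, 0],
    [0, -0.94, 0],
    [0, -0.94, 0],
    [0, -0.94, 0],
    [0, -0.94, 0]
  ],
  "hand": [0.1, 0.1, 0.1, 0.1, 0.1]
}}

```text
clock: 3.43
eef_pos: [0.5413, 0.4593, 0.1519]
tool_rot: [-180.0, 37.8, 115.8]
contact_force: [0.5, 0.4, -0.8]
finger_gap: 0.0844
grasp_force: 0.0
```

>>> {"name": "arm_command", "arguments": {
  "offset": [
    [0, 0, 0],
    [0, 0, 0]
  ],
  "rot": [
    [0, -0.94, 0],
    [0, -0.94, 0]
  ],
  "hand": [0.1, 0.1]
}}

```text
clock: 3.6
eef_pos: [0.5413, 0.4593, 0.1518]
tool_rot: [-180.0, 45.3, 115.8]
contact_force: [0.8, -0.2, -0.3]
finger_gap: 0.0845
grasp_force: 0.0
```

```bash
cat >> h.py <<'E'
from scipy.spatial.transform import Rotation as Rn
def delta(p,euler=None,s=None):
    s=s or read_state();R=Rn.from_euler('xyz',s['tool_rot'],degrees=True)
    print('tool shift /25mm',(R.inv().apply(np.array(p)-s['eef_pos'])/.025).round(2), '' if euler is None else ('rot/4deg',(np.degrees((R.inv()*Rn.from_euler('xyz',euler,degrees=True)).as_rotvec())/4).round(2)))
E
python3 - <<'E'
from h import *
s=read_state();print(s['joint_positions'].round(1),s['tool_rot'],s['eef_pos']);print(Rn.from_euler('xyz',s['tool_rot'],degrees=True).as_matrix().round(3))
d=snap('wrist','w1')
delta([.5768,.3909,.0146])
E
```

```text
[ 52.8  47.7  51.3 -40.4 102.   25.8] [-179.95470528   45.30272497  115.82221405] [0.541252   0.45927621 0.15183453]
[[-0.306  0.9    0.309]
 [ 0.633  0.435 -0.64 ]
 [-0.711 -0.001 -0.703]]
tool shift /25mm [1.58 0.19 5.97]
```

View pics/w1.png

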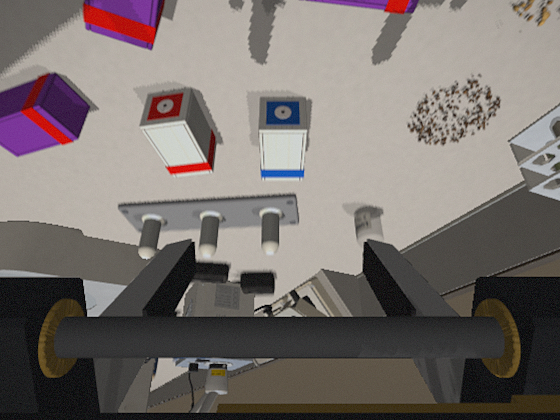

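Run:
```python
from h import *
d=load('w1')
for n,P in{'blue':[(261,128),(306,128),(305,179),(262,179)],'red':[(150,144),(194,127),(214,162),(171,176)]}.items():
    Q=np.array([at(d,u,v,.04)[:2] for u,v in P]);ax=(Q[2]+Q[3]-Q[0]-Q[1])/2
    print(n,'ctr',Q.mean(0).round(4),'len',np.linalg.norm(ax).round(3),'w',np.linalg.norm(Q[0]-Q[1]).round(3),'ang',np.degrees(np.arctan2(ax[1],ax[0])).round(1))
for p in[(148,254),(208,254),(270,254)]: print(at(d,*p,.0625))
```

```text
blue ctr [0.5712 0.4082] len 0.07 w 0.036 ang -63.6
red ctr [0.4894 0.3721] len 0.046 w 0.046 ang -54.1
[0.49294207 0.19314274 0.0625    ]
[0.55892138 0.22514328 0.0625    ]
[0.62705199 0.25818722 0.0625    ]
```

>>> {"name": "arm_command", "arguments": {
  "offset": [
    [0.82, 0.12, 0],
    [0.82, 0.12, 0],
    [0, 0, 0.98],
    [0, 0, 0.98],
    [0, 0, 0.98]
  ],
  "rot": [
    [0, 0, 0],
    [0, 0, 0],
    [0, 0, 0],
    [0, 0, 0],
    [0, 0, 0]
  ],
  "hand": [0.1, 0.1, 0.1, 0.1, 0.1]
}}

```text
clock: 4.07
eef_pos: [0.5568, 0.4407, 0.0697]
tool_rot: [-179.9, 45.1, 115.9]
contact_force: [-0.7, 0.5, -0.5]
finger_gap: 0.0845
grasp_force: 0.0
```

>>> {"name": "arm_command", "arguments": {
  "offset": [
    [0, 0, 0.98],
    [0, 0, 0.98],
    [0, 0, 0.98],
    [0, 0, 0],
    [0, 0, 0]
  ],
  "rot": [
    [0, 0, 0],
    [0, 0, 0],
    [0, 0, 0],
    [0, 0, 0],
    [0, 0, 0]
  ],
  "hand": [0.1, 0.1, 0.1, 0.1, 1]
}}

```text
clock: 4.48
eef_pos: [0.579, 0.392, 0.018]
tool_rot: [-179.7, 45.1, 115.9]
contact_force: [-0.8, 0.6, -0.4]
finger_gap: 0.0809
grasp_force: 0.0
```

>>> {"name": "arm_command", "arguments": {
  "offset": [
    [0, 0, 0],
    [0, 0, 0],
    [0, 0, 0],
    [0, 0, 0],
    [0, 0, 0]
  ],
  "rot": [
    [0, 0, 0],
    [0, 0, 0],
    [0, 0, 0],
    [0, 0, 0],
    [0, 0, 0]
  ],
  "hand": [1, 1, 1, 1, 1]
}}

```text
clock: 4.9
eef_pos: [0.5797, 0.3951, 0.0204]
tool_rot: [179.9, 45.1, 115.7]
contact_force: [-0.3, 0.5, -0.2]
finger_gap: 0.0481
grasp_force: 0.0
```

>>> {"name": "arm_command", "arguments": {
  "offset": [
    [0, 0, 0],
    [0, 0, 0],
    [0, 0, 0],
    [0, 0, 0],
    [0, 0, 0]
  ],
  "rot": [
    [0, 0, 0],
    [0, 0, 0],
    [0, 0, 0],
    [0, 0, 0],
    [0, 0, 0]
  ],
  "hand": [1, 1, 1, 1, 1]
}}

```text
clock: 5.32
eef_pos: [0.5823, 0.3955, 0.022]
tool_rot: [179.5, 45.1, 115.5]
contact_force: [3.5, 3.4, 6.1]
finger_gap: 0.0147
grasp_force: 6.5
```

Run:
```python
from h import *
a=snap('wrist','w2');b=snap('side','s2');t=snap('top','t2')
x=cv2.resize(a['img'],(400,300));y=cv2.resize(b['img'][140:260,280:440],(400,300));z=cv2.resize(t['img'][140:290,110:310],(400,300))
cv2.imwrite('pics/m2.png',np.vstack([np.hstack([x,y]),np.hstack([z,z*0])]))
```

```text
(no output)
```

View pics/m2.png

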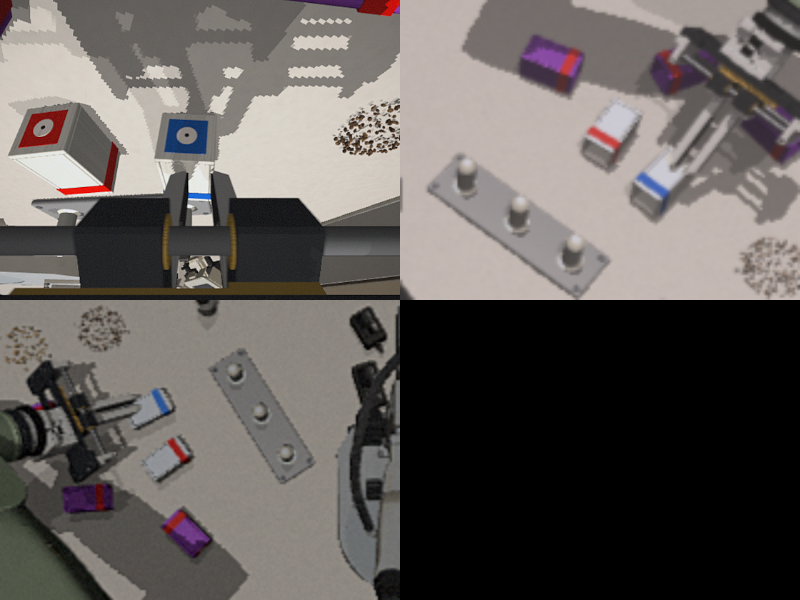

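Run:
```python
from h import *
s=read_state();print(s['eef_pos'],s['tool_rot'],s['finger_gap'],s['contact_force'],s['grasp_force'])
for f in('w2','s2','t2'):print(f,proj(load(f),s['eef_pos']))
t=load('t2');b=load('s2');a=load('w2')
i=np.hstack([cv2.resize(t['img'][165:225,130:210],(400,300),interpolation=2),cv2.resize(b['img'][185:245,350:430],(400,300),interpolation=2)])
i2=cv2.resize(a['img'][130:280,160:360],(400,300),interpolation=2)
cv2.imwrite('pics/m3.png',np.vstack([i,np.hstack([i2,i2*0])]))
```

```text
[0.58410455 0.3963692  0.02391014] [179.15180763  45.15305243 115.36202137] 0.003143537517962029 [ 5.37377175  4.19134523 10.06174237] 10.074391547532286
w2 (np.float64(280.855721362997), np.float64(240.5765968189868))
s2 (np.float64(385.1103374742095), np.float64(217.10906054779568))
t2 (np.float64(185.7817416337756), np.float64(189.4598127125335))
```

View pics/m3.png

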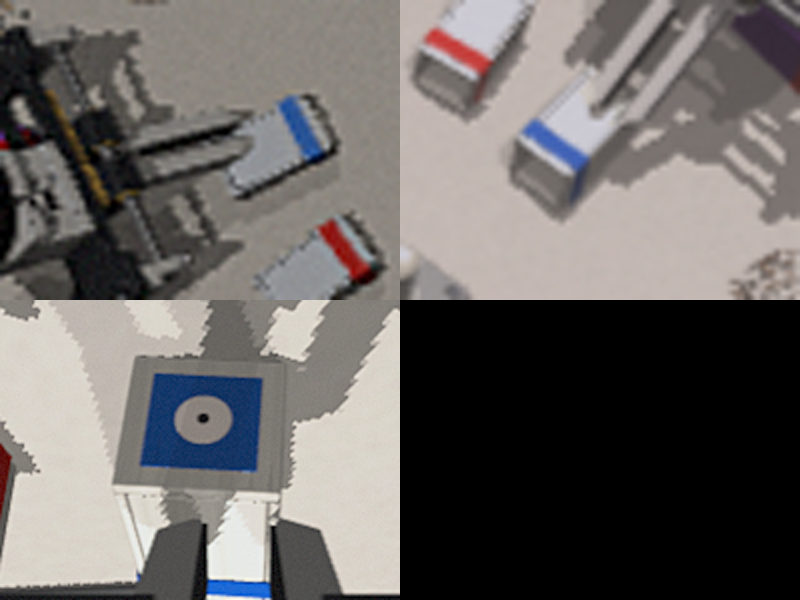

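Run:
```python
from h import *
a=load('t2');b=load('s2');w=load('w2')
def tri(a,p,b,q):
    o1,r1=ray(a,*p);o2,r2=ray(b,*q)
    s=np.linalg.lstsq(np.c_[r1,-r2],o2-o1,rcond=None)[0];A=o1+s[0]*r1;B=o2+s[1]*r2
    return ((A+B)/2).round(4),np.linalg.norm(A-B).round(4)
# mid between finger tips
print('tip',tri(a,(130+246/5,165+140/5),b,(350+208/5,185+110/5)))
V=w['view'];print('wristcam',ray(w,0,0)[0])
# can base-top corners in wrist, px=160+u/2,130+v/2 (v-300)
P=[(113,186),(282,190)]
print([at(w,160+u/2,130+v/2,.04).round(4) for u,v in P])
print('patch dot', at(w,160+203/2,130+118/2,.02).round(4))
print('mouth corners top',[at(a,130+u/5,165+v/5,.04).round(4) for u,v in[(310,95),(335,140)]])
print('side mouth',[at(b,350+u/5,185+v/5,.04).round(4) for u,v in[(120,135),(180,175)]])
```

```text
tip (array([0.5697, 0.415 , 0.0493]), np.float64(0.0062))
wristcam [0.49475325 0.57658274 0.12556804]
[array([0.5352, 0.4284, 0.04  ]), array([0.5714, 0.4433, 0.04  ])]
patch dot [0.5542 0.4358 0.02  ]
mouth corners top [array([0.5987, 0.3735, 0.04  ]), array([0.5694, 0.3573, 0.04  ])]
side mouth [array([0.5652, 0.3661, 0.04  ]), array([0.6007, 0.3884, 0.04  ])]
```

Run:
```python
from h import *
w=load('w2');t=load('t2');b=load('s2');s=read_state()
V=w['view'];print(w['fx'],w['cx'],w['cy'],'TCP in cam',V[:3,:3]@s['eef_pos']+V[:3,3])
R=Rn.from_euler('xyz',s['tool_rot'],degrees=True).as_matrix()
print('cam axes in tool',(R.T@V[:3,:3].T).round(3))
for k in(0,.01,.02,.03,.04):
    p=s['eef_pos']-k*R[:,2];print(k,p.round(3),np.array(proj(w,p)).round(1),'topcrop',((np.array(proj(t,p))-[130,165])*5).round(),'sidecrop',((np.array(proj(b,p))-[350,185])*5).round())
for q in[(.535,.428,.04),(.571,.443,.04)]:print('base','topcrop',((np.array(proj(t,q))-[130,165])*5).round(),'sidecrop',((np.array(proj(b,q))-[350,185])*5).round())
```

```text
375.7060929405144 278.83439424663754 210.0518984611213 TCP in cam [ 0.00120855 -0.01825065 -0.22463383]
cam axes in tool [[ 0.002  0.973  0.232]
 [ 1.    -0.003  0.004]
 [ 0.004  0.231 -0.973]]
0 [0.584 0.396 0.024] [280.9 240.6] topcrop [279. 122.] sidecrop [176. 161.]
0.01 [0.581 0.403 0.031] [280.9 246. ] topcrop [267. 125.] sidecrop [185. 147.]
0.02 [0.578 0.409 0.038] [280.9 251.9] topcrop [255. 129.] sidecrop [195. 134.]
0.03 [0.575 0.415 0.045] [280.9 258.5] topcrop [242. 132.] sidecrop [205. 121.]
0.04 [0.571 0.422 0.052] [280.9 265.7] topcrop [230. 135.] sidecrop [215. 108.]
base topcrop [223. 195.] sidecrop [195.  65.]
base topcrop [200. 139.] sidecrop [244. 107.]
```

>>> {"name": "arm_command", "arguments": {
  "offset": [
    [0, 0, -1],
    [0, 0, -1],
    [0, 0, -0.5],
    [0, 0, 0],
    [0, 0, 0]
  ],
  "rot": [
    [0, 0, 0],
    [0, 0, 0],
    [0, 0, 0],
    [0, 0, 0],
    [0, 0, 0]
  ],
  "hand": [0.9, 0.9, 0.1, 0.1, 0.1]
}}

```text
clock: 5.88
eef_pos: [0.5602, 0.4341, 0.0634]
tool_rot: [-180.0, 45.1, 115.8]
contact_force: [0.1, 0.0, -0.9]
finger_gap: 0.0257
grasp_force: 0.0
```

>>> {"name": "arm_command", "arguments": {
  "offset": [
    [0, 0, 0],
    [0, 0, 0],
    [0, 0, 0],
    [0, 0, 0],
    [0, 0, 0]
  ],
  "rot": [
    [0, 0, 0],
    [0, 0, 0],
    [0, 0, 0],
    [0, 0, 0],
    [0, 0, 0]
  ],
  "hand": [0.1, 0.1, 0.1, 0.1, 0.1]
}}

```text
clock: 6.3
eef_pos: [0.5605, 0.4331, 0.063]
tool_rot: [-179.9, 45.1, 115.8]
contact_force: [0.2, -0.7, -0.2]
finger_gap: 0.0592
grasp_force: 0.0
```

>>> {"name": "arm_command", "arguments": {
  "offset": [
    [0, 0, 0],
    [0, 0, 0],
    [0, 0, 0],
    [0, 0, 0],
    [0, 0, 0]
  ],
  "rot": [
    [0, 0, 0],
    [0, 0, 0],
    [0, 0, 0],
    [0, 0, 0],
    [0, 0, 0]
  ],
  "hand": [0.1, 0.1, 0.1, 0.1, 0.1]
}}

```text
clock: 6.72
eef_pos: [0.5605, 0.4339, 0.0637]
tool_rot: [180.0, 45.1, 115.8]
contact_force: [-0.0, -0.0, -0.1]
finger_gap: 0.0846
grasp_force: 0.0
```

Run:
```python
from h import *
s=read_state();print(s['eef_pos'].round(4),s['tool_rot'].round(2),s['contact_force'],s['finger_gap'],s['joint_positions'].round(1))
w=snap('wrist','w4');t=snap('top','t4');b=snap('side','s4')
delta([.584,.371,-.0086],[180,45,115.8])
i=np.hstack([cv2.resize(t['img'][165:225,130:210],(400,300),interpolation=2),cv2.resize(b['img'][185:245,350:430],(400,300),interpolation=2)])
cv2.imwrite('pics/m4.png',np.vstack([i,np.hstack([cv2.resize(w['img'],(400,300)),i[:,:400]*0])]))
```

```text
[0.5605 0.4339 0.0637] [179.99  45.12 115.76] [-0.04281665 -0.04498866 -0.12034341] 0.08459964361347912 [ 50.5  51.1  56.1 -40.2  94.3  29.6]
tool shift /25mm [ 0.16 -0.25  3.94] ('rot/4deg', array([-0.  ,  0.03, -0.01]))
```

View pics/m4.png

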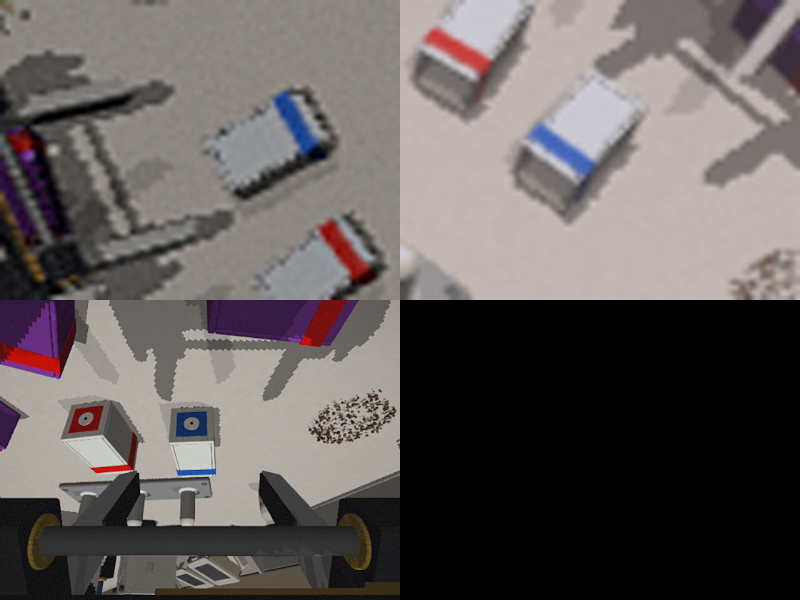

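>>> {"name": "arm_command", "arguments": {
  "offset": [
    [0, -0.25, 0.8],
    [0, 0, 0.8],
    [0, 0, 0.8],
    [0, 0, 0.6],
    [0, 0, 0.3]
  ],
  "rot": [
    [0, 0, 0],
    [0, 0, 0],
    [0, 0, 0],
    [0, 0, 0],
    [0, 0, 0]
  ],
  "hand": [0.1, 0.1, 0.1, 0.1, 0.1]
}}

```text
clock: 7.28
eef_pos: [0.5799, 0.3762, 0.0036]
tool_rot: [-179.8, 45.2, 115.9]
contact_force: [-0.3, 0.2, -0.3]
finger_gap: 0.0847
grasp_force: 0.0
```

>>> {"name": "arm_command", "arguments": {
  "offset": [
    [0, 0, 0.2],
    [0, 0, 0.2],
    [0, 0, 0]
  ],
  "rot": [
    [0, 0, 0],
    [0, 0, 0],
    [0, 0, 0]
  ],
  "hand": [0.1, 0.1, 0.1]
}}

```text
clock: 7.53
eef_pos: [0.5835, 0.3718, -0.0018]
tool_rot: [-180.0, 45.1, 115.7]
contact_force: [-0.6, 0.3, 0.3]
finger_gap: 0.085
grasp_force: 0.0
```

Run:
```python
from h import *
s=read_state();print(s['eef_pos'].round(4),s['contact_force'])
b=snap('side','s5');w=snap('wrist','w5')
cv2.imwrite('pics/m5.png',np.hstack([cv2.resize(b['img'][170:245,340:440],(400,300),interpolation=2),cv2.resize(w['img'],(400,300))]))
```

```text
[ 0.5835  0.3718 -0.0018] [-0.57724789  0.34427217  0.25194885]
```

View pics/m5.png

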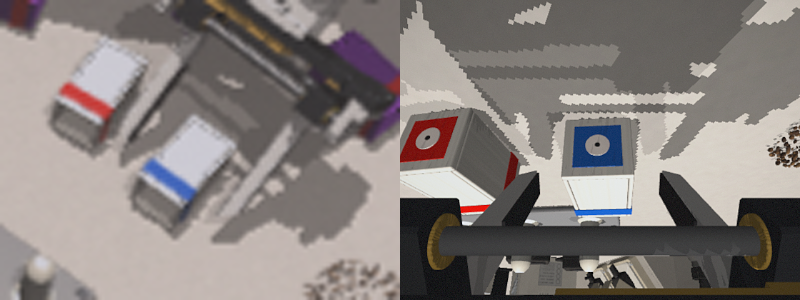

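>>> {"name": "arm_command", "arguments": {
  "offset": [
    [0, 0, 0.15],
    [0, 0, 0.15],
    [0, 0, 0],
    [0, 0, 0],
    [0, 0, 0]
  ],
  "rot": [
    [0, 0, 0],
    [0, 0, 0],
    [0, 0, 0],
    [0, 0, 0],
    [0, 0, 0]
  ],
  "hand": [0.1, 0.1, 1, 1, 1]
}}

```text
clock: 8.05
eef_pos: [0.5856, 0.3673, -0.0069]
tool_rot: [-180.0, 45.1, 115.8]
contact_force: [-0.1, -0.8, -0.1]
finger_gap: 0.0679
grasp_force: 0.0
```

>>> {"name": "arm_command", "arguments": {
  "offset": [
    [0, 0, 0],
    [0, 0, 0],
    [0, 0, 0],
    [0, 0, 0],
    [0, 0, 0]
  ],
  "rot": [
    [0, 0, 0],
    [0, 0, 0],
    [0, 0, 0],
    [0, 0, 0],
    [0, 0, 0]
  ],
  "hand": [1, 1, 1, 1, 1]
}}

```text
clock: 8.47
eef_pos: [0.5858, 0.3674, -0.0068]
tool_rot: [180.0, 45.1, 115.7]
contact_force: [0.3, -0.3, 0.5]
finger_gap: 0.0404
grasp_force: 29.4
```

>>> {"name": "arm_command", "arguments": {
  "offset": [
    [0, 0, 0],
    [0, 0, 0]
  ],
  "rot": [
    [0, 0, 0],
    [0, 0, 0]
  ],
  "hand": [1, 1]
}}

```text
clock: 8.63
eef_pos: [0.5857, 0.3674, -0.0068]
tool_rot: [180.0, 45.1, 115.8]
contact_force: [0.4, 0.2, -0.2]
finger_gap: 0.0404
grasp_force: 29.4
```

>>> {"name": "arm_command", "arguments": {
  "offset": [
    [-0.68, 0, -0.68],
    [-0.68, 0, -0.68],
    [-0.68, 0, -0.68],
    [-0.68, 0, -0.68],
    [-0.68, 0, -0.68]
  ],
  "rot": [
    [0, 0, 0],
    [0, 0, 0],
    [0, 0, 0],
    [0, 0, 0],
    [0, 0, 0]
  ],
  "hand": [1, 1, 1, 1, 1]
}}

```text
clock: 9.05
eef_pos: [0.5851, 0.3674, 0.1139]
tool_rot: [-179.9, 45.1, 115.8]
contact_force: [-0.3, -0.1, -0.8]
finger_gap: 0.0408
grasp_force: 29.4
```

>>> {"name": "arm_command", "arguments": {
  "offset": [
    [-0.68, 0, -0.68],
    [-0.3, 0, -0.3],
    [0, 0, 0],
    [0, 0, 0],
    [0, 0, 0]
  ],
  "rot": [
    [0, 0, 0],
    [0, 0, 0],
    [0, 0.98, 0],
    [0, 0.98, 0],
    [0, 0.98, 0]
  ],
  "hand": [1, 1, 1, 1, 1]
}}

```text
clock: 9.47
eef_pos: [0.5847, 0.3683, 0.147]
tool_rot: [-179.9, 33.2, 115.9]
contact_force: [0.4, -0.6, -1.3]
finger_gap: 0.0407
grasp_force: 29.4
```

>>> {"name": "arm_command", "arguments": {
  "offset": [
    [0, 0, 0],
    [0, 0, 0],
    [0, 0, 0],
    [0, 0, 0],
    [0, 0, 0]
  ],
  "rot": [
    [0, 0.98, 0],
    [0, 0.98, 0],
    [0, 0.98, 0],
    [0, 0.98, 0],
    [0, 0.98, 0]
  ],
  "hand": [1, 1, 1, 1, 1]
}}

```text
clock: 9.88
eef_pos: [0.5851, 0.3676, 0.1475]
tool_rot: [-180.0, 13.6, 115.8]
contact_force: [-0.1, -0.4, -0.8]
finger_gap: 0.04
grasp_force: 29.4
```

>>> {"name": "arm_command", "arguments": {
  "offset": [
    [0, 0, 0],
    [0, 0, 0],
    [0, 0, 0],
    [0, 0, 0],
    [0, 0, 0]
  ],
  "rot": [
    [0, 0.98, 0],
    [0, 0.98, 0],
    [0, 0.98, 0],
    [0, 0.98, 0],
    [0, 0.98, 0]
  ],
  "hand": [1, 1, 1, 1, 1]
}}

```text
clock: 10.3
eef_pos: [0.5852, 0.3674, 0.1476]
tool_rot: [-180.0, -6.0, 115.8]
contact_force: [-0.6, -0.3, -0.8]
finger_gap: 0.0402
grasp_force: 29.4
```

Run:
```python
from h import *
s=read_state();print(s['eef_pos'].round(4),s['tool_rot'].round(2),s['finger_gap'],s['joint_positions'].round(1))
```

```text
[0.5852 0.3674 0.1476] [-179.96   -6.02  115.75] 0.04023814895995086 [21.6 26.4 72.1  6.1 82.  -5. ]
```

>>> {"name": "arm_command", "arguments": {
  "offset": [
    [0, 0, 0],
    [0, 0, 0],
    [0, 0, 0],
    [0, 0, 0],
    [0, 0, 0]
  ],
  "rot": [
    [0, 0.97, 0],
    [0, 0.97, 0],
    [0, 0.97, 0],
    [0, 0.97, 0],
    [0, 0.97, 0]
  ],
  "hand": [1, 1, 1, 1, 1]
}}

```text
clock: 10.72
eef_pos: [0.5853, 0.3672, 0.1475]
tool_rot: [-180.0, -25.4, 115.7]
contact_force: [0.1, 0.0, -1.0]
finger_gap: 0.0403
grasp_force: 29.4
```

>>> {"name": "arm_command", "arguments": {
  "offset": [
    [0, 0, 0],
    [0, 0, 0],
    [0, 0, 0],
    [0, 0, 0],
    [0, 0, 0]
  ],
  "rot": [
    [0, 0.97, 0],
    [0, 0.97, 0],
    [0, 0.97, 0],
    [0, 0.97, 0],
    [0, 0.99, 0]
  ],
  "hand": [1, 1, 1, 1, 1]
}}

```text
clock: 11.13
eef_pos: [0.5855, 0.3671, 0.1474]
tool_rot: [-179.9, -44.9, 115.7]
contact_force: [0.1, -0.3, -0.1]
finger_gap: 0.0406
grasp_force: 29.5
```

Run:
```python
from h import *
s=read_state();print(s['eef_pos'].round(4),s['tool_rot'].round(2),s['finger_gap'],s['joint_positions'].round(1))
R0=Rn.from_euler('xyz',[180,45.1,115.8],degrees=True);p0=np.array([.5857,.3674,-.0068])
o=R0.inv().apply(np.array([.5547,.436,.02])-p0);ax=R0.inv().apply([.4352,-.9003,0]);print('can in tool',o,ax)
np.savez('blue.npz',o=o,ax=ax)
R=Rn.from_euler('xyz',s['tool_rot'],degrees=True)
print('can now',R.apply(o)+s['eef_pos'],R.apply(ax))
a=snap('side','s6');t=snap('top','t6')
p=R.apply(o)+s['eef_pos']
for n,d in(('side',a),('top',t)):print(n,np.round(proj(d,p)),np.round(proj(d,p+.07*R.apply(ax))))
cv2.imwrite('pics/m6.png',np.hstack([cv2.resize(a['img'][60:260,240:440],(400,400),interpolation=2),cv2.resize(t['img'][90:290,130:330],(400,400),interpolation=2)]))
```

```text
[0.5855 0.3671 0.1474] [-179.94  -44.87  115.69] 0.040631854871872056 [  3.3  34.8  72.8  40.7  92.4 -28.1]
can in tool [ 0.03413617  0.00194697 -0.07222279] [-7.05850087e-01 -1.98294507e-05  7.08318279e-01]
can now [0.59889083 0.34381564 0.22263267] [-4.42229923e-04 -7.78342493e-04 -9.99969164e-01]
side [383. 191.] [378. 204.]
top [191. 172.] [195. 177.]
```

View pics/m6.png

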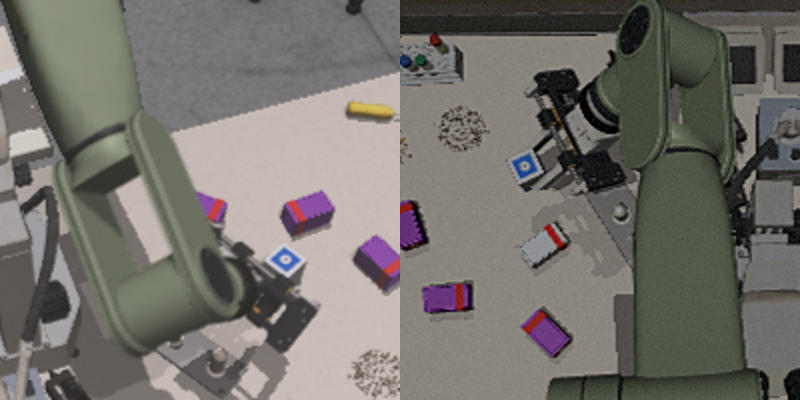

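>>> {"name": "arm_command", "arguments": {
  "offset": [
    [0, 0, 0],
    [0, 0, 0],
    [0, 0, 0],
    [0, 0, 0],
    [0, 0, 0]
  ],
  "rot": [
    [0, -0.94, 0],
    [0, -0.94, 0],
    [0, -0.94, 0],
    [0, -0.94, 0],
    [0, -0.94, 0]
  ],
  "hand": [1, 1, 1, 1, 1]
}}

```text
clock: 11.65
eef_pos: [0.5856, 0.3679, 0.1488]
tool_rot: [179.9, -25.6, 115.8]
contact_force: [0.1, 0.9, -0.9]
finger_gap: 0.0406
grasp_force: 29.4
```

>>> {"name": "arm_command", "arguments": {
  "offset": [
    [0, 0, 0],
    [0, 0, 0],
    [0, 0, 0],
    [0, 0, 0],
    [0, 0, 0]
  ],
  "rot": [
    [0, -0.94, 0],
    [0, -0.94, 0],
    [0, -0.94, 0],
    [0, -0.94, 0],
    [0, -0.94, 0]
  ],
  "hand": [1, 1, 1, 1, 1]
}}

```text
clock: 12.07
eef_pos: [0.5854, 0.3684, 0.1493]
tool_rot: [179.9, -6.9, 115.8]
contact_force: [0.4, -0.2, -0.3]
finger_gap: 0.0407
grasp_force: 29.4
```

>>> {"name": "arm_command", "arguments": {
  "offset": [
    [0, 0, 0],
    [0, 0, 0],
    [0, 0, 0],
    [0, 0, 0],
    [0, 0, 0]
  ],
  "rot": [
    [0, -0.92, 0],
    [0, -0.9, 0],
    [0, 0, -0.99],
    [0, 0, -0.99],
    [0, 0, -0.99]
  ],
  "hand": [1, 1, 1, 1, 1]
}}

```text
clock: 12.48
eef_pos: [0.5846, 0.3691, 0.1486]
tool_rot: [180.0, 0.2, 128.0]
contact_force: [0.2, 0.1, -0.8]
finger_gap: 0.0402
grasp_force: 29.4
```

>>> {"name": "arm_command", "arguments": {
  "offset": [
    [0, 0, 0],
    [0, 0, 0],
    [0, 0, 0],
    [0, 0, 0],
    [0, 0, 0]
  ],
  "rot": [
    [0, 0, -0.99],
    [0, 0, -0.99],
    [0, 0, -0.99],
    [0, 0, -0.99],
    [0, 0, -0.99]
  ],
  "hand": [1, 1, 1, 1, 1]
}}

```text
clock: 12.9
eef_pos: [0.585, 0.3684, 0.1485]
tool_rot: [-179.9, 0.2, 147.7]
contact_force: [-0.8, -1.5, -0.2]
finger_gap: 0.0402
grasp_force: 29.4
```

>>> {"name": "arm_command", "arguments": {
  "offset": [
    [0, 0, 0],
    [0, 0, 0],
    [0, 0, 0],
    [0, 0, 0],
    [0, 0, 0]
  ],
  "rot": [
    [0, 0, -0.99],
    [0, 0, -0.99],
    [0, 0, -0.99],
    [0, 0, -0.99],
    [0, 0, -0.99]
  ],
  "hand": [1, 1, 1, 1, 1]
}}

```text
clock: 13.32
eef_pos: [0.585, 0.3684, 0.1485]
tool_rot: [-179.9, 0.2, 167.5]
contact_force: [-0.0, -0.3, -1.5]
finger_gap: 0.0404
grasp_force: 29.4
```

>>> {"name": "arm_command", "arguments": {
  "offset": [
    [0, 0, 0],
    [0, 0, 0],
    [0, 0, 0],
    [0, 0, 0],
    [0, 0, 0]
  ],
  "rot": [
    [0, 0, -0.99],
    [0, 0, -0.99],
    [0, 0, -0.99],
    [0, 0, -0.99],
    [0, 0, -0.99]
  ],
  "hand": [1, 1, 1, 1, 1]
}}

```text
clock: 13.73
eef_pos: [0.585, 0.3684, 0.1485]
tool_rot: [-179.8, 0.1, -172.7]
contact_force: [-0.3, 0.2, -1.4]
finger_gap: 0.0402
grasp_force: 29.4
```

Run:
```python
from h import *
s=read_state();print(s['eef_pos'].round(4),s['tool_rot'].round(2),s['finger_gap'],s['joint_positions'].round(1))
```

```text
[0.585  0.3684 0.1485] [-1.7982e+02  1.2000e-01 -1.7271e+02] 0.040158562398640005 [ 25.2  26.7  71.4  -0.2  81.9 -72.1]
```

>>> {"name": "arm_command", "arguments": {
  "offset": [
    [0, 0, 0],
    [0, 0, 0],
    [0, 0, 0],
    [0, 0, 0],
    [0, 0, 0]
  ],
  "rot": [
    [0, 0, -0.99],
    [0, 0, -0.99],
    [0, 0, -0.99],
    [0, 0, -0.99],
    [0, 0, -0.99]
  ],
  "hand": [1, 1, 1, 1, 1]
}}

```text
clock: 14.15
eef_pos: [0.585, 0.3684, 0.1485]
tool_rot: [-179.8, 0.1, -152.9]
contact_force: [-0.7, -0.5, -0.5]
finger_gap: 0.0402
grasp_force: 29.4
```

>>> {"name": "arm_command", "arguments": {
  "offset": [
    [0, 0, 0],
    [0, 0, 0],
    [0, 0, 0],
    [0, 0, 0],
    [0, 0, 0]
  ],
  "rot": [
    [0, 0, -0.99],
    [0, 0, -0.99],
    [0, 0, -0.99],
    [0, 0, -0.99],
    [0, 0, -0.99]
  ],
  "hand": [1, 1, 1, 1, 1]
}}

```text
clock: 14.57
eef_pos: [0.585, 0.3684, 0.1485]
tool_rot: [-179.8, -0.0, -133.1]
contact_force: [0.4, -0.2, -0.7]
finger_gap: 0.0405
grasp_force: 29.4
```

>>> {"name": "arm_command", "arguments": {
  "offset": [
    [0, 0, 0],
    [0, 0, 0],
    [0, 0, 0],
    [0, 0, 0],
    [0, 0, 0]
  ],
  "rot": [
    [0, 0, -0.99],
    [0, 0, -0.99],
    [0, 0, -0.99],
    [0, 0, -0.99],
    [0, 0, -0.99]
  ],
  "hand": [1, 1, 1, 1, 1]
}}

```text
clock: 14.98
eef_pos: [0.585, 0.3684, 0.1485]
tool_rot: [-179.8, -0.1, -113.3]
contact_force: [0.3, -0.9, -1.5]
finger_gap: 0.0405
grasp_force: 29.4
```

>>> {"name": "arm_command", "arguments": {
  "offset": [
    [0, 0, 0],
    [0, 0, 0],
    [0, 0, 0],
    [0, 0, 0],
    [0, 0, 0]
  ],
  "rot": [
    [0, 0, -0.99],
    [0, 0, -0.99],
    [0, 0.94, 0],
    [0, 0.94, 0],
    [0, 0.94, 0]
  ],
  "hand": [1, 1, 1, 1, 1]
}}

```text
clock: 15.4
eef_pos: [0.5854, 0.3681, 0.1495]
tool_rot: [-179.7, -11.5, -105.7]
contact_force: [-0.2, 0.9, -1.0]
finger_gap: 0.0403
grasp_force: 29.4
```

>>> {"name": "arm_command", "arguments": {
  "offset": [
    [0, 0, 0],
    [0, 0, 0],
    [0, 0, 0],
    [0, 0, 0],
    [0, 0, 0]
  ],
  "rot": [
    [0, 0.94, 0],
    [0, 0.94, 0],
    [0, 0.94, 0],
    [0, 0.94, 0],
    [0, 0.94, 0]
  ],
  "hand": [1, 1, 1, 1, 1]
}}

```text
clock: 15.82
eef_pos: [0.5852, 0.369, 0.149]
tool_rot: [-179.7, -30.3, -105.7]
contact_force: [0.4, -0.4, -2.0]
finger_gap: 0.0405
grasp_force: 29.4
```

>>> {"name": "arm_command", "arguments": {
  "offset": [
    [0, 0, 0],
    [0, 0, 0],
    [0, 0, 0],
    [0, 0, 0]
  ],
  "rot": [
    [0, 0.94, 0],
    [0, 0.94, 0],
    [0, 0.94, 0],
    [0, 0.94, 0]
  ],
  "hand": [1, 1, 1, 1]
}}

```text
clock: 16.15
eef_pos: [0.5851, 0.3691, 0.1488]
tool_rot: [-179.6, -45.3, -105.8]
contact_force: [0.4, -0.2, -0.4]
finger_gap: 0.0405
grasp_force: 29.5
```

```bash
cat >> h.py <<'E'
def where(f):
    s=read_state();R=Rn.from_euler('xyz',s['tool_rot'],degrees=True);z=np.load(f)
    print('tcp',s['eef_pos'].round(4),s['tool_rot'].round(1),'gap',round(s['finger_gap'],4),'F',s['contact_force'].round(1),'j',s['joint_positions'].round(1))
    c=R.apply(z['o'])+s['eef_pos'];print('can',c.round(4),'axis',R.apply(z['ax']).round(3));return s,R,c
def goto(f,p):
    s,R,c=where(f);print('shift/25',(R.inv().apply(np.array(p)-c)/.025).round(2),'fix axis rot/4',(np.degrees(np.cross(np.load(f)['ax'],R.inv().apply([0,0,-1])))/4).round(2))
    print('up',R.inv().apply([0,0,1]).round(3))
E
python3 - <<'E'
from h import *
goto('blue.npz',[.5585,.219,.16])
E
```

```text
tcp [0.5851 0.3691 0.1488] [-179.6  -45.3 -105.8] gap 0.0405 F [ 0.4 -0.2 -0.4] j [  38.3   62.2   26.3  -31.5  126.2 -137. ]
can [0.5903 0.396  0.2238] axis [ 0.002 -0.008 -1.   ]
shift/25 [ 3.22 -0.66  6.89] fix axis rot/4 [-0.04 -0.1  -0.04]
up [ 0.711 -0.004 -0.703]
```

>>> {"name": "arm_command", "arguments": {
  "offset": [
    [0.4, -0.08, 0.86],
    [0.4, -0.08, 0.86],
    [0.4, -0.08, 0.86],
    [0.4, -0.08, 0.86],
    [0.4, -0.08, 0.86]
  ],
  "rot": [
    [0, 0, 0],
    [0, 0, 0],
    [0, 0, 0],
    [0, 0, 0],
    [0, 0, 0]
  ],
  "hand": [1, 1, 1, 1, 1]
}}

```text
clock: 16.57
eef_pos: [0.5648, 0.2577, 0.1074]
tool_rot: [-179.7, -45.2, -105.7]
contact_force: [0.5, -0.0, -0.8]
finger_gap: 0.0403
grasp_force: 29.5
```

>>> {"name": "arm_command", "arguments": {
  "offset": [
    [0.4, -0.08, 0.86],
    [0.4, -0.08, 0.86],
    [0, 0, 0],
    [0, 0, 0]
  ],
  "rot": [
    [0, 0, 0],
    [0, 0, 0],
    [0.71, 0, -0.7],
    [0.71, 0, -0.7]
  ],
  "hand": [1, 1, 1, 1]
}}

```text
clock: 16.9
eef_pos: [0.5571, 0.2123, 0.0914]
tool_rot: [-179.8, -45.3, -97.7]
contact_force: [0.0, 0.5, -0.6]
finger_gap: 0.0403
grasp_force: 29.5
```

>>> {"name": "arm_command", "arguments": {
  "offset": [
    [0, 0, 0],
    [0, 0, 0]
  ],
  "rot": [
    [0.71, 0, -0.7],
    [0.71, -0.1, -0.7]
  ],
  "hand": [1, 1]
}}

```text
clock: 17.07
eef_pos: [0.5569, 0.2146, 0.0918]
tool_rot: [-179.6, -44.8, -89.6]
contact_force: [-1.0, -0.1, -0.5]
finger_gap: 0.0404
grasp_force: 29.4
```

Run:
```python
from h import *
goto('blue.npz',[.5585,.219,.16])
d=snap('wrist','w7');t=snap('top','t7')
cv2.imwrite('pics/m7.png',np.hstack([cv2.resize(d['img'],(400,300)),cv2.resize(t['img'][120:270,130:330],(400,300),interpolation=2)]))
```

```text
tcp [0.5569 0.2146 0.0918] [-179.6  -44.8  -89.6] gap 0.0404 F [-1.  -0.1 -0.5] j [  34.3   40.6   70.6  -36.3   96.  -141.1]
can [0.5544 0.2413 0.167 ] axis [ 0.004  0.001 -1.   ]
shift/25 [ 0.43 -0.15  0.83] fix axis rot/4 [-0.04  0.02 -0.04]
up [ 0.705 -0.004 -0.709]
```

View pics/m7.png

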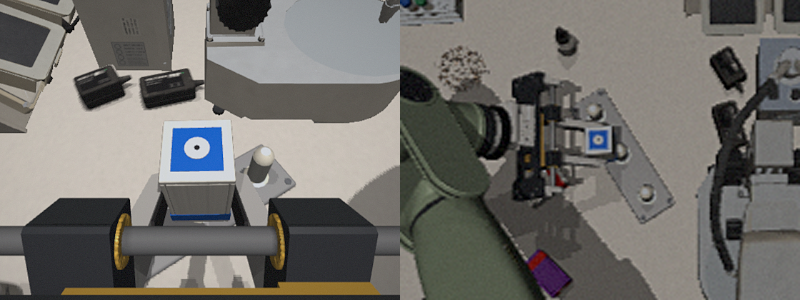

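Run:
```python
from h import *
t=load('t7');w=load('w7')
def dot(img,x0,y0,x1,y1):
    c=img[y0:y1,x0:x1];h=cv2.cvtColor(c,cv2.COLOR_BGR2HSV);m=cv2.inRange(h,(100,120,60),(125,255,255))
    n,l,st,ce=cv2.connectedComponentsWithStats(m);k=1+np.argmax(st[1:,4]);x,y,W,H=st[k][:4];print(st[k]);return x0+x+(W-1)/2,y0+y+(H-1)/2
p=dot(t['img'],215,178,245,205);print(p,at(t,*p,.167))
p=dot(w['img'],200,150,340,270);print(p,at(w,*p,.167))
```

```text
[10  7  9 10 58]
(np.float64(229.0), np.float64(189.5)) [0.55734335 0.24162153 0.167     ]
[  39   28   74   62 3381]
(np.float64(275.5), np.float64(208.5)) [0.5577269  0.24456511 0.167     ]
```

>>> {"name": "arm_command", "arguments": {
  "offset": [
    [0.34, -0.02, 0.33],
    [0.33, -0.02, 0.33],
    [0, 0, 0],
    [-0.63, 0, 0.63],
    [-0.4, 0, 0.4]
  ],
  "rot": [
    [0, 0, 0],
    [0, 0, 0],
    [0, 0, 0],
    [0, 0, 0],
    [0, 0, 0]
  ],
  "hand": [1, 1, 1, 1, 1]
}}

```text
clock: 17.58
eef_pos: [0.5591, 0.1893, 0.0548]
tool_rot: [-179.7, -44.8, -90.1]
contact_force: [-0.3, -0.1, -1.3]
finger_gap: 0.0405
grasp_force: 29.4
```

>>> {"name": "arm_command", "arguments": {
  "offset": [
    [-0.3, 0, 0.3],
    [-0.3, 0, 0.3],
    [-0.3, 0, 0.3],
    [0, 0, 0]
  ],
  "rot": [
    [0, 0, 0],
    [0, 0, 0],
    [0, 0, 0],
    [0, 0, 0]
  ],
  "hand": [1, 1, 1, 1]
}}

```text
clock: 17.92
eef_pos: [0.5567, 0.1892, 0.0206]
tool_rot: [179.9, -45.0, -89.6]
contact_force: [-0.6, -0.6, -1.3]
finger_gap: 0.0402
grasp_force: 29.5
```

Run:
```python
from h import *
goto('blue.npz',[.5555,.218,.078])
```

```text
tcp [0.5567 0.1892 0.0206] [179.9 -45.  -89.6] gap 0.0402 F [-0.6 -0.6 -1.3] j [  32.5   44.4   73.9  -36.7   89.8 -138.2]
can [0.5547 0.2161 0.0958] axis [-0.001 -0.002 -1.   ]
shift/25 [-0.56 -0.03  0.45] fix axis rot/4 [ 0.01 -0.02  0.01]
up [ 0.707  0.001 -0.707]
```

>>> {"name": "arm_command", "arguments": {
  "offset": [
    [-0.2, 0, 0.2],
    [-0.16, 0, 0.16],
    [0, 0, 0]
  ],
  "rot": [
    [0, 0, 0],
    [0, 0, 0],
    [0, 0, 0]
  ],
  "hand": [1, 1, 1]
}}

```text
clock: 18.17
eef_pos: [0.5579, 0.19, 0.0099]
tool_rot: [-179.9, -44.9, -89.8]
contact_force: [-1.0, 0.0, -1.3]
finger_gap: 0.0402
grasp_force: 29.5
```

>>> {"name": "arm_command", "arguments": {
  "offset": [
    [-0.06, 0, 0.06],
    [0, 0, 0]
  ],
  "rot": [
    [0, 0, 0],
    [0, 0, 0]
  ],
  "hand": [1, 1]
}}

```text
clock: 18.33
eef_pos: [0.5585, 0.1902, 0.0088]
tool_rot: [-179.7, -44.9, -89.9]
contact_force: [0.3, -0.5, -0.6]
finger_gap: 0.0403
grasp_force: 29.5
```

>>> {"name": "arm_command", "arguments": {
  "offset": [
    [-0.06, 0, 0.06],
    [0, 0, 0]
  ],
  "rot": [
    [0, 0, 0],
    [0, 0, 0]
  ],
  "hand": [1, 1]
}}

```text
clock: 18.5
eef_pos: [0.5584, 0.1902, 0.0067]
tool_rot: [-179.8, -44.9, -89.9]
contact_force: [-0.6, -1.3, -0.9]
finger_gap: 0.0404
grasp_force: 29.5
```

>>> {"name": "arm_command", "arguments": {
  "offset": [
    [-0.06, 0, 0.06],
    [0, 0, 0]
  ],
  "rot": [
    [0, 0, 0],
    [0, 0, 0]
  ],
  "hand": [1, 1]
}}

```text
clock: 18.67
eef_pos: [0.5583, 0.1901, 0.0043]
tool_rot: [-179.8, -44.9, -89.8]
contact_force: [-0.7, 0.8, -1.1]
finger_gap: 0.0405
grasp_force: 29.5
```

>>> {"name": "arm_command", "arguments": {
  "offset": [
    [-0.04, 0, 0.04],
    [0, 0, 0]
  ],
  "rot": [
    [0, 0, 0],
    [0, 0, 0]
  ],
  "hand": [1, 1]
}}

```text
clock: 18.83
eef_pos: [0.5584, 0.1902, 0.0034]
tool_rot: [-179.8, -44.9, -89.9]
contact_force: [-0.5, 0.2, 0.5]
finger_gap: 0.0405
grasp_force: 29.5
```

>>> {"name": "arm_command", "arguments": {
  "offset": [
    [-0.04, 0, 0.04],
    [0, 0, 0]
  ],
  "rot": [
    [0, 0, 0],
    [0, 0, 0]
  ],
  "hand": [1, 1]
}}

```text
clock: 19.0
eef_pos: [0.5582, 0.1901, 0.0028]
tool_rot: [-179.8, -44.9, -89.9]
contact_force: [-2.5, 1.4, 3.8]
finger_gap: 0.0398
grasp_force: 29.8
```

>>> {"name": "arm_command", "arguments": {
  "offset": [
    [-0.04, 0, 0.04],
    [0, 0, 0]
  ],
  "rot": [
    [0, 0, 0],
    [0, 0, 0]
  ],
  "hand": [1, 1]
}}

```text
clock: 19.17
eef_pos: [0.558, 0.1901, 0.0023]
tool_rot: [-179.8, -45.0, -89.9]
contact_force: [-3.7, 1.2, 8.2]
finger_gap: 0.0395
grasp_force: 29.9
```

>>> {"name": "arm_command", "arguments": {
  "offset": [
    [0, 0, 0],
    [0, 0, 0],
    [0, 0, 0],
    [0, 0, 0],
    [0, 0, 0]
  ],
  "rot": [
    [0, 0, 0],
    [0, 0, 0],
    [0, 0, 0],
    [0, 0, 0],
    [0, 0, 0]
  ],
  "hand": [0.35, 0.35, 0.35, 0.35, 0.35]
}}

```text
clock: 19.58
eef_pos: [0.5583, 0.1899, -0.0001]
tool_rot: [-179.8, -44.9, -89.8]
contact_force: [-0.9, 0.1, -0.3]
finger_gap: 0.0604
grasp_force: 0.0
```

>>> {"name": "arm_command", "arguments": {
  "offset": [
    [0, 0, -0.5],
    [0, 0, -1],
    [0, 0, -1],
    [0, 0, -1],
    [0, 0, -1]
  ],
  "rot": [
    [0, 0, 0],
    [0, 0, 0],
    [0, 0, 0],
    [0, 0, 0],
    [0, 0, 0]
  ],
  "hand": [0.35, 0.35, 0.35, 0.35, 0.35]
}}

```text
clock: 20.0
eef_pos: [0.5577, 0.2708, 0.0815]
tool_rot: [-179.7, -44.8, -89.9]
contact_force: [0.1, 0.6, 0.6]
finger_gap: 0.0613
grasp_force: 0.0
```

>>> {"name": "arm_command", "arguments": {
  "offset": [
    [0.7, 0, -0.7],
    [0.7, 0, -0.7],
    [0.7, 0, -0.7],
    [0, 0, 0],
    [0, 0, 0]
  ],
  "rot": [
    [0, 0, 0],
    [0, 0, 0],
    [0, 0, 0],
    [0, 0, 1],
    [0, 0, 1]
  ],
  "hand": [0.1, 0.1, 0.1, 0.1, 0.1]
}}

```text
clock: 20.42
eef_pos: [0.5588, 0.2711, 0.1577]
tool_rot: [-171.4, -44.0, -101.5]
contact_force: [-0.1, -0.9, -0.0]
finger_gap: 0.0844
grasp_force: 0.0
```

Run:
```python
from h import *
t=snap('top','t8');b=snap('side','s8');s=read_state();print(s['eef_pos'],s['joint_positions'].round(1))
for n,d,z in(('top',t,.078),('side',b,.078)):
    h=cv2.cvtColor(d['img'],cv2.COLOR_BGR2HSV)
    for nm,lo,hi in(('blue',(100,120,60),(125,255,255)),('red',(0,150,80),(6,255,255))):
        m=cv2.inRange(h,lo,hi);k,l,st,ce=cv2.connectedComponentsWithStats(m)
        for i in range(1,k):
            if st[i,4]>8:print(n,nm,st[i,4],ce[i].round(1),at(d,*ce[i],z if nm=='blue' else .04).round(3))
```

```text
[0.55767794 0.27020115 0.15538408] [  37.6   41.3   61.4  -35.6  105.  -135.4]
top blue 61 [ 77.2 112.9] [0.824 0.731 0.078]
top blue 18 [116.  112.5] [0.824 0.608 0.078]
top blue 608 [502.6 132.2] [ 0.746 -0.613  0.078]
top blue 19 [131.8 119.8] [0.799 0.558 0.078]
top blue 48 [239.6 193.7] [0.559 0.218 0.078]
top blue 87 [ 64.2 228.4] [0.458 0.758 0.078]
top blue 13 [ 42.2 234.9] [0.438 0.825 0.078]
top blue 78 [440.7 252.6] [ 0.369 -0.399  0.078]
top blue 16 [433.3 272.9] [ 0.307 -0.373  0.078]
top red 16 [146.9 109.3] [0.846 0.522 0.04 ]
top red 13 [110.5 119.1] [0.815 0.639 0.04 ]
top red 21 [208.1 209.7] [0.515 0.322 0.04 ]
top red 40 [520.7 227.1] [ 0.447 -0.67   0.04 ]
top red 37 [196.9 250.6] [0.386 0.357 0.04 ]
side blue 27 [484.5 151.3] [0.493 0.758 0.078]
side blue 43 [326.7 217.5] [0.557 0.217 0.078]
side blue 34 [101.7 229.4] [ 0.393 -0.396  0.078]
side blue 68 [535.7 231.9] [0.781 0.75  0.078]
side blue 19 [476.1 251.4] [0.782 0.564 0.078]
side blue 19 [497.4 253.9] [0.807 0.614 0.078]
side blue 1173 [ 28.9 394. ] [ 0.778 -0.615  0.078]
side red 24 [347.3 164.4] [0.382 0.356 0.04 ]
side red 29 [437.  192.6] [0.563 0.572 0.04 ]
side red 30 [355.6 202.7] [0.519 0.327 0.04 ]
side red 30 [  8.7 282.5] [ 0.454 -0.671  0.04 ]
```

>>> {"name": "arm_command", "arguments": {
  "offset": [
    [0, 0, 0],
    [0, 0, 0],
    [0, 0, 0],
    [0, 0, 0],
    [0, 0, 0]
  ],
  "rot": [
    [0, 0, 1],
    [0, 0, 1],
    [0, 0, 1],
    [0, 0, 1],
    [0, 0, 1]
  ],
  "hand": [0.1, 0.1, 0.1, 0.1, 0.1]
}}

```text
clock: 20.93
eef_pos: [0.5572, 0.2695, 0.154]
tool_rot: [-154.8, -38.5, -126.7]
contact_force: [0.3, -0.1, 0.7]
finger_gap: 0.0844
grasp_force: 0.0
```

>>> {"name": "arm_command", "arguments": {
  "offset": [
    [0, 0, 0],
    [0, 0, 0],
    [0, 0, 0],
    [0, 0, 0],
    [0, 0, 0]
  ],
  "rot": [
    [0, 0, 1],
    [0, 0, 1],
    [0, 0, 1],
    [0, 0, 1],
    [0, 0, 1]
  ],
  "hand": [0.1, 0.1, 0.1, 0.1, 0.1]
}}

```text
clock: 21.35
eef_pos: [0.5572, 0.2695, 0.1539]
tool_rot: [-143.4, -28.0, -147.3]
contact_force: [-0.3, -0.5, 0.2]
finger_gap: 0.0843
grasp_force: 0.0
```

>>> {"name": "arm_command", "arguments": {
  "offset": [
    [0, 0, 0],
    [0, 0, 0],
    [0, 0, 0],
    [0, 0, 0],
    [0, 0, 0]
  ],
  "rot": [
    [0, 0, 1],
    [0, 0, 1],
    [0, 0, 1],
    [0, 0, 1],
    [0, 0, 1]
  ],
  "hand": [0.1, 0.1, 0.1, 0.1, 0.1]
}}

```text
clock: 21.77
eef_pos: [0.5572, 0.2695, 0.154]
tool_rot: [-137.2, -15.2, -163.8]
contact_force: [-0.1, -0.3, -0.6]
finger_gap: 0.0851
grasp_force: 0.0
```

>>> {"name": "arm_command", "arguments": {
  "offset": [
    [0, 0, 0],
    [0, 0, 0],
    [0, 0, 0],
    [0, 0, 0],
    [0, 0, 0]
  ],
  "rot": [
    [0, 0, 1],
    [0, 0, 1],
    [0, 0, 1],
    [0, 0, 1],
    [0, 0, 1]
  ],
  "hand": [0.1, 0.1, 0.1, 0.1, 0.1]
}}

```text
clock: 22.18
eef_pos: [0.5572, 0.2695, 0.154]
tool_rot: [-135.1, -1.2, -178.3]
contact_force: [0.3, -0.1, -0.3]
finger_gap: 0.0846
grasp_force: 0.0
```

>>> {"name": "arm_command", "arguments": {
  "offset": [
    [0, 0, 0],
    [0, 0, 0],
    [0, 0, 0],
    [0, 0, 0],
    [0, 0, 0]
  ],
  "rot": [
    [0, 0, 1],
    [0, 0, 1],
    [0, 0, 1],
    [0, 0, 1],
    [0, 0, 1]
  ],
  "hand": [0.1, 0.1, 0.1, 0.1, 0.1]
}}

```text
clock: 22.6
eef_pos: [0.5572, 0.2694, 0.1539]
tool_rot: [-136.6, 12.8, 167.3]
contact_force: [0.4, 0.1, 0.1]
finger_gap: 0.0846
grasp_force: 0.0
```

>>> {"name": "arm_command", "arguments": {
  "offset": [
    [0, 0, 0],
    [0, 0, 0],
    [0, 0, 0],
    [0, 0, 0],
    [0, 0, 0]
  ],
  "rot": [
    [0, 0, 1],
    [0, 0, 1],
    [0, 0, 1],
    [0, 0, 1],
    [0, 0, 1]
  ],
  "hand": [0.1, 0.1, 0.1, 0.1, 0.1]
}}

```text
clock: 23.02
eef_pos: [0.5572, 0.2695, 0.154]
tool_rot: [-141.9, 25.9, 151.3]
contact_force: [-0.2, 0.6, -0.4]
finger_gap: 0.0846
grasp_force: 0.0
```

>>> {"name": "arm_command", "arguments": {
  "offset": [
    [0, 0, 0],
    [0, 0, 0],
    [0, 0, 0],
    [0, 0, 0],
    [0, 0, 0]
  ],
  "rot": [
    [0, 0, 1],
    [0, 0, 1],
    [0, 0, 1],
    [0, 0, 1],
    [0, 0, 1]
  ],
  "hand": [0.1, 0.1, 0.1, 0.1, 0.1]
}}

```text
clock: 23.43
eef_pos: [0.5572, 0.2695, 0.154]
tool_rot: [-152.3, 36.9, 131.6]
contact_force: [-0.4, -0.2, -0.5]
finger_gap: 0.0845
grasp_force: 0.0
```

>>> {"name": "arm_command", "arguments": {
  "offset": [
    [0, 0, 0],
    [0, 0, 0],
    [0, 0, 0],
    [0, 0, 0],
    [0, 0, 0]
  ],
  "rot": [
    [0, 0, 1],
    [0, 0, 1],
    [0, 0, 1],
    [0, 0, 1],
    [0, 0, 1]
  ],
  "hand": [0.1, 0.1, 0.1, 0.1, 0.1]
}}

```text
clock: 23.85
eef_pos: [0.5572, 0.2695, 0.154]
tool_rot: [-168.5, 43.7, 106.8]
contact_force: [-0.4, 0.8, -0.0]
finger_gap: 0.0844
grasp_force: 0.0
```

>>> {"name": "arm_command", "arguments": {
  "offset": [
    [0, 0, 0],
    [0, 0, 0],
    [0, 0, 0]
  ],
  "rot": [
    [0, 0, 1],
    [0, 0, 1],
    [0, 0, 1]
  ],
  "hand": [0.1, 0.1, 0.1]
}}

```text
clock: 24.1
eef_pos: [0.5572, 0.2695, 0.1539]
tool_rot: [179.8, 44.9, 90.1]
contact_force: [0.6, 0.4, 0.5]
finger_gap: 0.0847
grasp_force: 0.0
```

Run:
```python
from h import *
s=read_state();print(s['eef_pos'],s['tool_rot'],s['joint_positions'].round(1))
# pregrasp for red: ctr ~(.504,.342) m=-54
a=np.radians(-54);m=np.array([np.cos(a),np.sin(a),0]);z=(m-[0,0,1])/2**.5
tip=np.array([.504,.342,.028])+m*.005+.019*z
print(tip+.033*z, tip+.033*z-.11*z)
delta(tip+.033*z-.13*z,[180,45,126])
```

```text
[0.55718548 0.26946986 0.15394968] [179.76254287  44.90623432  90.09985762] [ 37.6  41.4  61.4 -35.6 105.   36.7]
[ 0.52855153  0.30820772 -0.00876955] [0.48283256 0.37113448 0.06901219]
tool shift /25mm [ 5.21 -3.29 -1.21] ('rot/4deg', array([-6.28, -0.01, -6.35]))
```

>>> {"name": "arm_command", "arguments": {
  "offset": [
    [0.8, -0.55, -0.28],
    [0.8, -0.55, -0.28],
    [0.8, -0.55, -0.28],
    [0.8, -0.55, -0.28],
    [0.8, -0.55, -0.28]
  ],
  "rot": [
    [-0.7, 0, -0.7],
    [-0.7, 0, -0.7],
    [-0.7, 0, -0.7],
    [-0.7, 0, -0.7],
    [-0.7, 0, -0.7]
  ],
  "hand": [0.1, 0.1, 0.1, 0.1, 0.1]
}}

```text
clock: 24.52
eef_pos: [0.4754, 0.3547, 0.1076]
tool_rot: [179.9, 44.9, 110.3]
contact_force: [0.0, -0.2, 0.1]
finger_gap: 0.0849
grasp_force: 0.0
```

>>> {"name": "arm_command", "arguments": {
  "offset": [
    [0, 0, 0],
    [0, 0, 0],
    [0, 0, 0],
    [0, 0, 0],
    [0, 0, 0]
  ],
  "rot": [
    [-0.7, 0, -0.7],
    [-0.7, 0, -0.7],
    [-0.7, 0, -0.7],
    [-0.7, 0, -0.7],
    [0, 0, 0]
  ],
  "hand": [0.1, 0.1, 0.1, 0.1, 0.1]
}}

```text
clock: 24.93
eef_pos: [0.474, 0.3529, 0.1078]
tool_rot: [-179.9, 45.0, 126.2]
contact_force: [-0.0, -0.2, -0.1]
finger_gap: 0.0844
grasp_force: 0.0
```

Run:
```python
from h import *
s=read_state();print(s['eef_pos'],s['tool_rot'],s['joint_positions'].round(1))
w=snap('wrist','w9');t=snap('top','t9');b=snap('side','s9')
h=cv2.cvtColor(w['img'],cv2.COLOR_BGR2HSV);m=cv2.inRange(h,(0,150,60),(6,255,255));k,l,st,ce=cv2.connectedComponentsWithStats(m)
for i in range(1,k):
    if st[i,4]>60:print(st[i],ce[i].round(1),at(w,*ce[i],.02).round(3))
cv2.imwrite('pics/m9.png',np.hstack([w['img'][:, 40:520],cv2.resize(b['img'][140:260,290:390],(320,420),interpolation=2)]))
```

```text
[0.47397581 0.35289523 0.10779432] [-179.93889583   45.02921854  126.21890881] [ 53.3  30.9  84.4 -42.9  83.5  29.5]
[ 126    6   51  105 1815] [148.3  61. ] [0.378 0.354 0.02 ]
[293 105  41  29 723] [312.6 119. ] [0.488 0.376 0.02 ]
[282 185  52   9 395] [306.7 189.5] [0.54  0.307 0.02 ]
```

View pics/m9.png

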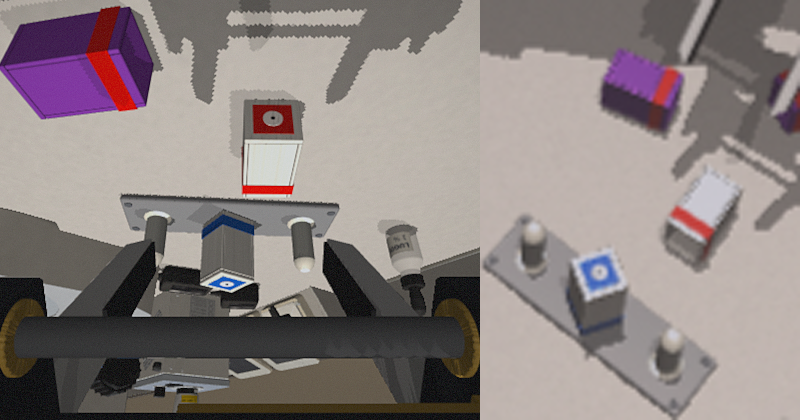

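Run:
```python
from h import *
w=load('w9');t=load('t9');b=load('s9')
Q=np.array([at(w,u,v,.04)[:2] for u,v in[(284.5,139.5),(341.5,138.5),(333.5,196),(282,196)]]);ax=(Q[2]+Q[3]-Q[0]-Q[1])/2
print(Q.round(4),'ctr',Q.mean(0),'len',np.linalg.norm(ax),'ang',np.degrees(np.arctan2(ax[1],ax[0])), 'angbase',np.degrees(np.arctan2(*(Q[1]-Q[0])[::-1]))-90)
for n,d in(('t',t),('s',b)):
    h=cv2.cvtColor(d['img'],cv2.COLOR_BGR2HSV);m=cv2.inRange(h,(0,150,80),(6,255,255));k,l,st,ce=cv2.connectedComponentsWithStats(m)
    for i in range(1,k):
        p=at(d,*ce[i],.038)
        if st[i,4]>8 and .45<p[0]<.6 and .25<p[1]<.42:print(n,st[i,4],p.round(4))
```

```text
[[0.471  0.3649]
 [0.5011 0.3881]
 [0.5444 0.3343]
 [0.5102 0.3092]] ctr [0.50667513 0.34912967] len 0.06853207450212508 ang -52.99956301457732 angbase -52.30284185707533
t 36 [0.5227 0.3269 0.038 ]
s 32 [0.5198 0.3286 0.038 ]
```

Run:
```python
from h import *
delta([.5315,.3165,-.007],[180,45,127.1])
```

```text
tool shift /25mm [1.5  0.88 5.04] ('rot/4deg', array([-0.17, -0.  , -0.25]))
```

>>> {"name": "arm_command", "arguments": {
  "offset": [
    [0.75, 0.44, 0],
    [0.75, 0.44, 0],
    [0, 0, 0.9],
    [0, 0, 0.9],
    [0, 0, 0.9]
  ],
  "rot": [
    [-0.17, 0, -0.2],
    [0, 0, 0],
    [0, 0, 0],
    [0, 0, 0],
    [0, 0, 0]
  ],
  "hand": [0.1, 0.1, 0.1, 0.1, 0.1]
}}

```text
clock: 25.5
eef_pos: [0.5085, 0.3507, 0.0333]
tool_rot: [179.7, 45.0, 126.8]
contact_force: [0.5, 0.4, -1.0]
finger_gap: 0.0845
grasp_force: 0.0
```

>>> {"name": "arm_command", "arguments": {
  "offset": [
    [0, 0, 0.9],
    [0, 0, 0.8],
    [0, 0, 0.64],
    [0, 0, 0],
    [0, 0, 0]
  ],
  "rot": [
    [0, 0, 0],
    [0, 0, 0],
    [0, 0, 0],
    [0, 0, 0],
    [0, 0, 0]
  ],
  "hand": [0.1, 0.1, 0.1, 0.1, 0.1]
}}

```text
clock: 25.92
eef_pos: [0.5325, 0.3162, -0.008]
tool_rot: [179.9, 45.0, 126.8]
contact_force: [0.3, 0.1, 0.5]
finger_gap: 0.0845
grasp_force: 0.0
```

>>> {"name": "arm_command", "arguments": {
  "offset": [
    [0, 0, 0],
    [0, 0, 0],
    [0, 0, 0],
    [0, 0, 0],
    [0, 0, 0]
  ],
  "rot": [
    [0, 0, 0],
    [0, 0, 0],
    [0, 0, 0],
    [0, 0, 0],
    [0, 0, 0]
  ],
  "hand": [1, 1, 1, 1, 1]
}}

```text
clock: 26.33
eef_pos: [0.5321, 0.3179, -0.0067]
tool_rot: [179.7, 45.0, 126.9]
contact_force: [-0.4, 0.3, 0.3]
finger_gap: 0.0545
grasp_force: 0.0
```

>>> {"name": "arm_command", "arguments": {
  "offset": [
    [0, 0, 0],
    [0, 0, 0],
    [0, 0, 0],
    [0, 0, 0],
    [0, 0, 0]
  ],
  "rot": [
    [0, 0, 0],
    [0, 0, 0],
    [0, 0, 0],
    [0, 0, 0],
    [0, 0, 0]
  ],
  "hand": [1, 1, 1, 1, 1]
}}

```text
clock: 26.75
eef_pos: [0.5319, 0.317, -0.0071]
tool_rot: [179.9, 45.0, 126.9]
contact_force: [-1.8, -0.4, 1.9]
finger_gap: 0.0399
grasp_force: 30.0
```

>>> {"name": "arm_command", "arguments": {
  "offset": [
    [-0.68, 0, -0.68],
    [-0.68, 0, -0.68],
    [-0.68, 0, -0.68],
    [-0.68, 0, -0.68],
    [-0.68, 0, -0.68]
  ],
  "rot": [
    [0, 0, 0],
    [0, 0, 0],
    [0, 0, 0],
    [0, 0, 0],
    [0, 0, 0]
  ],
  "hand": [1, 1, 1, 1, 1]
}}

```text
clock: 27.17
eef_pos: [0.5317, 0.3167, 0.1134]
tool_rot: [179.9, 45.0, 126.9]
contact_force: [0.5, -0.3, -0.8]
finger_gap: 0.0393
grasp_force: 30.0
```

>>> {"name": "arm_command", "arguments": {
  "offset": [
    [-0.68, 0, -0.68],
    [-0.5, 0, -0.5],
    [0, 0, 0],
    [0, 0, 0],
    [0, 0, 0]
  ],
  "rot": [
    [0, 0, 0],
    [0, 0, 0],
    [0, 0.94, 0],
    [0, 0.94, 0],
    [0, 0.94, 0]
  ],
  "hand": [1, 1, 1, 1, 1]
}}

```text
clock: 27.58
eef_pos: [0.5315, 0.3176, 0.1547]
tool_rot: [179.8, 33.5, 127.0]
contact_force: [0.7, -0.3, -1.3]
finger_gap: 0.04
grasp_force: 30.0
```

>>> {"name": "arm_command", "arguments": {
  "offset": [
    [0, 0, 0],
    [0, 0, 0],
    [0, 0, 0],
    [0, 0, 0],
    [0, 0, 0]
  ],
  "rot": [
    [0, 0.94, 0],
    [0, 0.94, 0],
    [0, 0.94, 0],
    [0, 0.94, 0],
    [0, 0.94, 0]
  ],
  "hand": [1, 1, 1, 1, 1]
}}

```text
clock: 28.0
eef_pos: [0.5318, 0.3169, 0.1548]
tool_rot: [179.9, 14.7, 127.0]
contact_force: [-0.1, -0.3, -1.1]
finger_gap: 0.0398
grasp_force: 30.0
```

>>> {"name": "arm_command", "arguments": {
  "offset": [
    [0, 0, 0],
    [0, 0, 0],
    [0, 0, 0],
    [0, 0, 0],
    [0, 0, 0]
  ],
  "rot": [
    [0, 0.94, 0],
    [0, 0.94, 0],
    [0, 0.94, 0],
    [0, 0.9, 0],
    [0, 0, -0.99]
  ],
  "hand": [1, 1, 1, 1, 1]
}}

```text
clock: 28.42
eef_pos: [0.5337, 0.3142, 0.1545]
tool_rot: [179.9, 0.0, 130.8]
contact_force: [-0.4, -0.6, -0.5]
finger_gap: 0.0401
grasp_force: 30.0
```

>>> {"name": "arm_command", "arguments": {
  "offset": [
    [0, 0, 0],
    [0, 0, 0],
    [0, 0, 0],
    [0, 0, 0],
    [0, 0, 0]
  ],
  "rot": [
    [0, 0, -0.99],
    [0, 0, -0.99],
    [0, 0, -0.99],
    [0, 0, -0.99],
    [0, 0, -0.99]
  ],
  "hand": [1, 1, 1, 1, 1]
}}

```text
clock: 28.83
eef_pos: [0.5316, 0.3164, 0.154]
tool_rot: [180.0, 0.1, 151.0]
contact_force: [0.0, 0.3, -0.8]
finger_gap: 0.0398
grasp_force: 30.0
```

>>> {"name": "arm_command", "arguments": {
  "offset": [
    [0, 0, 0],
    [0, 0, 0],
    [0, 0, 0],
    [0, 0, 0],
    [0, 0, 0]
  ],
  "rot": [
    [0, 0, -0.99],
    [0, 0, -0.99],
    [0, 0, -0.99],
    [0, 0, -0.99],
    [0, 0, -0.99]
  ],
  "hand": [1, 1, 1, 1, 1]
}}

```text
clock: 29.25
eef_pos: [0.5315, 0.3165, 0.154]
tool_rot: [180.0, 0.1, 170.8]
contact_force: [0.5, 0.1, -0.4]
finger_gap: 0.0402
grasp_force: 30.0
```

Run:
```python
from h import *
R0=Rn.from_euler('xyz',[179.9,45.0,126.9],degrees=True);p0=np.array([.5319,.317,-.0071])
a=np.radians(-53.1);o=R0.inv().apply(np.array([.4855,.377,.02])-p0);ax=R0.inv().apply([np.cos(a),np.sin(a),0]);print(o,ax)
np.savez('red.npz',o=o,ax=ax);where('red.npz')
```

```text
[ 0.03446479 -0.00095311 -0.07279176] [-0.70710678 -0.00123413  0.7071057 ]
tcp [0.5315 0.3165 0.154 ] [1.800e+02 1.000e-01 1.708e+02] gap 0.0402 F [ 0.5  0.1 -0.4] j [ 22.8  17.7  82.9  -0.   79.4 -58. ]
can [0.4973 0.321  0.2268] axis [ 0.699 -0.115 -0.706]
```

>>> {"name": "arm_command", "arguments": {
  "offset": [
    [0, 0, 0],
    [0, 0, 0],
    [0, 0, 0],
    [0, 0, 0],
    [0, 0, 0]
  ],
  "rot": [
    [0, 0, -0.99],
    [0, 0, -0.99],
    [0, 0, -0.99],
    [0, 0, -0.99],
    [0, 0, -0.99]
  ],
  "hand": [1, 1, 1, 1, 1]
}}

```text
clock: 29.67
eef_pos: [0.5315, 0.3164, 0.154]
tool_rot: [-180.0, 0.1, -169.4]
contact_force: [-0.5, 0.6, -0.5]
finger_gap: 0.0399
grasp_force: 30.0
```

>>> {"name": "arm_command", "arguments": {
  "offset": [
    [0, 0, 0],
    [0, 0, 0],
    [0, 0, 0],
    [0, 0, 0],
    [0, 0, 0]
  ],
  "rot": [
    [0, 0, -0.99],
    [0, 0, -0.99],
    [0, 0, -0.99],
    [0, 0, -0.99],
    [0, 0, -0.99]
  ],
  "hand": [1, 1, 1, 1, 1]
}}

```text
clock: 30.08
eef_pos: [0.5315, 0.3165, 0.154]
tool_rot: [-180.0, 0.1, -149.6]
contact_force: [0.4, -0.1, -0.4]
finger_gap: 0.0399
grasp_force: 30.0
```

>>> {"name": "arm_command", "arguments": {
  "offset": [
    [0, 0, 0],
    [0, 0, 0],
    [0, 0, 0],
    [0, 0, 0],
    [0, 0, 0]
  ],
  "rot": [
    [0, 0, -0.99],
    [0, 0, -0.99],
    [0, 0, -0.99],
    [0, 0, -0.99],
    [0, 0, -0.99]
  ],
  "hand": [1, 1, 1, 1, 1]
}}

```text
clock: 30.5
eef_pos: [0.5315, 0.3165, 0.154]
tool_rot: [-179.9, 0.0, -129.8]
contact_force: [0.1, -0.6, -0.6]
finger_gap: 0.0401
grasp_force: 30.0
```

>>> {"name": "arm_command", "arguments": {
  "offset": [
    [0, 0, 0],
    [0, 0, 0],
    [0, 0, 0],
    [0, 0, 0],
    [0, 0, 0]
  ],
  "rot": [
    [0, 0, -0.99],
    [0, 0, -0.99],
    [0, 0, -0.99],
    [0, 0, -0.99],
    [0, 0, -0.99]
  ],
  "hand": [1, 1, 1, 1, 1]
}}

```text
clock: 30.92
eef_pos: [0.5315, 0.3165, 0.154]
tool_rot: [-179.9, 0.0, -110.0]
contact_force: [0.8, 0.3, -0.8]
finger_gap: 0.0401
grasp_force: 30.0
```

>>> {"name": "arm_command", "arguments": {
  "offset": [
    [0, 0, 0],
    [0, 0, 0],
    [0, 0, 0],
    [0, 0, 0],
    [0, 0, 0]
  ],
  "rot": [
    [0, 0.94, 0],
    [0, 0.94, 0],
    [0, 0.94, 0],
    [0, 0.94, 0],
    [0, 0.94, 0]
  ],
  "hand": [1, 1, 1, 1, 1]
}}

```text
clock: 31.33
eef_pos: [0.532, 0.3167, 0.1547]
tool_rot: [-179.9, -18.9, -110.3]
contact_force: [-0.3, -0.6, -0.6]
finger_gap: 0.0399
grasp_force: 30.0
```

>>> {"name": "arm_command", "arguments": {
  "offset": [
    [0, 0, 0],
    [0, 0, 0],
    [0, 0, 0],
    [0, 0, 0],
    [0, 0, 0]
  ],
  "rot": [
    [0, 0.94, 0],
    [0, 0.94, 0],
    [0, 0.94, 0],
    [0, 0.94, 0],
    [0, 0.94, 0]
  ],
  "hand": [1, 1, 1, 1, 1]
}}

```text
clock: 31.75
eef_pos: [0.5319, 0.317, 0.1543]
tool_rot: [-179.9, -37.7, -110.3]
contact_force: [0.2, -0.6, -0.2]
finger_gap: 0.0397
grasp_force: 30.0
```

>>> {"name": "arm_command", "arguments": {
  "offset": [
    [0, 0, 0],
    [0, 0, 0],
    [0, 0, 0]
  ],
  "rot": [
    [0, 0.94, 0],
    [0, 0.94, 0],
    [0, 0, 0]
  ],
  "hand": [1, 1, 1]
}}

```text
clock: 32.0
eef_pos: [0.5304, 0.3173, 0.1488]
tool_rot: [179.7, -45.4, -109.9]
contact_force: [0.4, 0.2, -1.7]
finger_gap: 0.0395
grasp_force: 30.0
```

Run:
```python
from h import *
goto('red.npz',[.625,.259,.165])
```

```text
tcp [0.5304 0.3173 0.1488] [ 179.7  -45.4 -109.9] gap 0.0395 F [ 0.4  0.2 -1.7] j [  36.6   51.4   45.4  -26.9  120.6 -129.4]
can [0.541  0.3429 0.2245] axis [-0.005 -0.006 -1.   ]
shift/25 [-0.28 -4.32  3.08] fix axis rot/4 [ 0.02 -0.11  0.02]
up [ 0.713  0.004 -0.702]
```

>>> {"name": "arm_command", "arguments": {
  "offset": [
    [-0.06, -0.86, 0.62],
    [-0.06, -0.86, 0.62],
    [-0.06, -0.86, 0.62],
    [-0.06, -0.86, 0.62],
    [-0.06, -0.86, 0.62]
  ],
  "rot": [
    [0, -0.11, 0],
    [0, 0, 0],
    [0, 0, 0],
    [0, 0, 0],
    [0, 0, 0]
  ],
  "hand": [1, 1, 1, 1, 1]
}}

```text
clock: 32.42
eef_pos: [0.6167, 0.2325, 0.0944]
tool_rot: [-179.8, -44.5, -110.4]
contact_force: [0.5, -1.2, -0.4]
finger_gap: 0.0396
grasp_force: 30.0
```

>>> {"name": "arm_command", "arguments": {
  "offset": [
    [0, 0, 0],
    [0, 0, 0]
  ],
  "rot": [
    [0, 0, 0],
    [0, 0, 0]
  ],
  "hand": [1, 1]
}}

```text
clock: 32.58
eef_pos: [0.6157, 0.2315, 0.0936]
tool_rot: [-180.0, -44.6, -110.4]
contact_force: [-0.4, 0.3, -0.8]
finger_gap: 0.0398
grasp_force: 30.0
```

Run:
```python
from h import *
goto('red.npz',[.625,.259,.165])
s,R,c=where('red.npz')
for n in('top','wrist','side'):
    d=snap(n,'r_'+n);h=cv2.cvtColor(d['img'],cv2.COLOR_BGR2HSV);m=cv2.inRange(h,(0,110,60),(8,255,255));k,l,st,ce=cv2.connectedComponentsWithStats(m)
    for i in range(1,k):
        x,y,W,H,A=st[i];p=at(d,x+(W-1)/2,y+(H-1)/2,c[2])
        if A>15 and abs(p-c).max()<.04:print(n,A,W,H,p.round(4))
```

```text
tcp [0.6157 0.2315 0.0936] [-180.   -44.6 -110.4] gap 0.0398 F [-0.4  0.3 -0.8] j [  28.4   55.5   44.3  -30.3  113.5 -135.1]
can [0.6258 0.2561 0.1697] axis [ 0.004  0.006 -1.   ]
shift/25 [-0.2   0.07  0.07] fix axis rot/4 [-0.01  0.1  -0.01]
up [ 0.702 -0.    -0.712]
tcp [0.6157 0.2315 0.0936] [-180.   -44.6 -110.4] gap 0.0398 F [-0.4  0.3 -0.8] j [  28.4   55.5   44.3  -30.3  113.5 -135.1]
can [0.6258 0.2561 0.1697] axis [ 0.004  0.006 -1.   ]
top 58 11 11 [0.6269 0.2559 0.1697]
wrist 3300 73 60 [0.6258 0.2624 0.1697]
wrist 552 83 12 [0.6383 0.2961 0.1697]
side 65 10 9 [0.6244 0.2588 0.1697]
```

>>> {"name": "arm_command", "arguments": {
  "offset": [
    [-0.65, 0, 0.6],
    [-0.45, 0, 0.45],
    [-0.3, 0, 0.3],
    [-0.3, 0, 0.3],
    [-0.3, 0, 0.3]
  ],
  "rot": [
    [0, 0.1, 0],
    [0, 0, 0],
    [0, 0, 0],
    [0, 0, 0],
    [0, 0, 0]
  ],
  "hand": [1, 1, 1, 1, 1]
}}

```text
clock: 33.15
eef_pos: [0.6157, 0.2347, 0.0235]
tool_rot: [-179.9, -45.0, -110.3]
contact_force: [1.1, 0.1, -0.3]
finger_gap: 0.0399
grasp_force: 30.0
```

>>> {"name": "arm_command", "arguments": {
  "offset": [
    [-0.2, 0, 0.2],
    [-0.15, 0, 0.15],
    [0, 0, 0]
  ],
  "rot": [
    [0, 0, 0],
    [0, 0, 0],
    [0, 0, 0]
  ],
  "hand": [1, 1, 1]
}}

```text
clock: 33.4
eef_pos: [0.6155, 0.234, 0.0107]
tool_rot: [180.0, -45.1, -110.2]
contact_force: [0.1, 0.3, -0.1]
finger_gap: 0.0399
grasp_force: 30.0
```

Run:
```python
from h import *
goto('red.npz',[.6253,.259,.078])
```

```text
tcp [0.6155 0.234  0.0107] [ 180.   -45.1 -110.2] gap 0.0399 F [ 0.1  0.3 -0.1] j [  28.7   61.1   44.5  -29.5  108.9 -132. ]
can [0.6258 0.2592 0.0865] axis [ 0.001 -0.002 -1.   ]
shift/25 [-0.23  0.02  0.25] fix axis rot/4 [-0.01 -0.02 -0.01]
up [ 0.708  0.    -0.706]
```

>>> {"name": "arm_command", "arguments": {
  "offset": [
    [-0.1, 0, 0.1],
    [-0.08, 0, 0.08],
    [0, 0, 0]
  ],
  "rot": [
    [0, 0, 0],
    [0, 0, 0],
    [0, 0, 0]
  ],
  "hand": [1, 1, 1]
}}

```text
clock: 33.65
eef_pos: [0.6166, 0.2345, 0.0061]
tool_rot: [-179.8, -45.0, -110.4]
contact_force: [-0.1, 0.0, -0.1]
finger_gap: 0.0401
grasp_force: 30.0
```

>>> {"name": "arm_command", "arguments": {
  "offset": [
    [-0.05, 0, 0.05],
    [0, 0, 0]
  ],
  "rot": [
    [0, 0, 0],
    [0, 0, 0]
  ],
  "hand": [1, 1]
}}

```text
clock: 33.82
eef_pos: [0.6168, 0.2346, 0.0059]
tool_rot: [-179.7, -45.0, -110.4]
contact_force: [-0.2, -0.3, 4.5]
finger_gap: 0.0399
grasp_force: 30.0
```

>>> {"name": "arm_command", "arguments": {
  "offset": [
    [-0.04, 0, 0.04],
    [0, 0, 0]
  ],
  "rot": [
    [0, 0, 0],
    [0, 0, 0]
  ],
  "hand": [1, 1]
}}

```text
clock: 33.98
eef_pos: [0.6167, 0.2346, 0.0059]
tool_rot: [-179.7, -45.0, -110.5]
contact_force: [-0.7, 1.6, 8.1]
finger_gap: 0.04
grasp_force: 30.0
```

>>> {"name": "arm_command", "arguments": {
  "offset": [
    [-0.04, 0, 0.04],
    [0, 0, 0]
  ],
  "rot": [
    [0, 0, 0],
    [0, 0, 0]
  ],
  "hand": [1, 1]
}}

```text
clock: 34.15
eef_pos: [0.6168, 0.2346, 0.0059]
tool_rot: [-179.6, -45.1, -110.6]
contact_force: [-2.3, 1.2, 11.1]
finger_gap: 0.0399
grasp_force: 30.0
```

>>> {"name": "arm_command", "arguments": {
  "offset": [
    [0, 0, 0],
    [0, 0, 0],
    [0, 0, 0],
    [0, 0, 0],
    [0, 0, 0]
  ],
  "rot": [
    [0, 0, 0],
    [0, 0, 0],
    [0, 0, 0],
    [0, 0, 0],
    [0, 0, 0]
  ],
  "hand": [0.4, 0.4, 0.4, 0.4, 0.4]
}}

```text
clock: 34.57
eef_pos: [0.6159, 0.2341, 0.0006]
tool_rot: [-179.9, -45.0, -110.3]
contact_force: [-0.5, 0.4, -0.0]
finger_gap: 0.0562
grasp_force: 0.0
```

>>> {"name": "arm_command", "arguments": {
  "offset": [
    [0, 0, -0.5],
    [0, 0, -1],
    [0, 0, -1],
    [0, 0, -1],
    [0, 0, -1]
  ],
  "rot": [
    [0, 0, 0],
    [0, 0, 0],
    [0, 0, 0],
    [0, 0, 0],
    [0, 0, 0]
  ],
  "hand": [0.4, 0.4, 0.4, 0.4, 0.4]
}}

```text
clock: 34.98
eef_pos: [0.6436, 0.3095, 0.0814]
tool_rot: [-179.9, -45.0, -110.3]
contact_force: [0.7, 1.2, -0.1]
finger_gap: 0.0562
grasp_force: 0.0
```

>>> {"name": "arm_command", "arguments": {
  "offset": [
    [0.7, 0, -0.7],
    [0.7, 0, -0.7],
    [0.7, 0, -0.7],
    [0.7, 0, -0.7],
    [0, 0, 0]
  ],
  "rot": [
    [0, 0, 0],
    [0, 0, 0],
    [0, 0, 0],
    [0, 0, 0],
    [0, 0, 0]
  ],
  "hand": [0.4, 0.4, 0.4, 0.4, 0.4]
}}

```text
clock: 35.4
eef_pos: [0.6453, 0.3102, 0.1862]
tool_rot: [-179.3, -44.6, -110.8]
contact_force: [0.7, -0.0, 1.8]
finger_gap: 0.0564
grasp_force: 0.0
```

```bash
cat > chk.py <<'E'
from h import *
s=read_state();print(s['eef_pos'].round(4),s['tool_rot'].round(1),s['joint_positions'].round(1))
for n in('top','side'):
    d=snap(n,'k_'+n);h=cv2.cvtColor(d['img'],cv2.COLOR_BGR2HSV)
    for nm,lo,hi in(('blue',(100,120,60),(125,255,255)),('red',(0,150,80),(6,255,255))):
        m=cv2.inRange(h,lo,hi);k,l,st,ce=cv2.connectedComponentsWithStats(m)
        for i in range(1,k):
            x,y,W,H,A=st[i];p=at(d,x+(W-1)/2,y+(H-1)/2,.078)
            if A>15 and abs(p[0]-.57)<.12 and abs(p[1]-.25)<.12:print(n,nm,A,W,H,p.round(4))
E
python3 chk.py
```

```text
[0.6453 0.3102 0.1862] [-179.3  -44.6 -110.8] [  31.9   64.8   16.8  -34.8  130.4 -142.9]
top blue 48 9 9 [0.5583 0.2171 0.078 ]
top red 44 10 10 [0.6268 0.2622 0.078 ]
side blue 43 11 10 [0.5572 0.2183 0.078 ]
side red 41 9 8 [0.6245 0.2608 0.078 ]
```

Run:
```python
from h import *
a=load('t0');b=load('s0')
def tri(p,q):
    o1,r1=ray(a,*p);o2,r2=ray(b,*q)
    s=np.linalg.lstsq(np.c_[r1,-r2],o2-o1,rcond=None)[0];A=o1+s[0]*r1;B=o2+s[1]*r2
    return ((A+B)/2).round(4),np.linalg.norm(A-B).round(4)
T=lambda x,y:(260+x/2.667,130+y/2.667)
S=lambda x,y:(120+(x-480)/1.6,40+y/1.6)
print('cap',tri(T(362,132),S(544,365)),at(a,*T(362,132),.141),at(b,*S(544,365),.141))
print('head +y eyejoint',tri(T(125,388),S(657,88)))
print('head -y eyejoint',tri(T(190,388),S(612,103)))
print('head front L/R',tri(T(110,285),S(680,155)),tri(T(203,285),S(638,165)))
print('hose top R?',tri(T(250,180),S(597,200)))
print('collar ring yellow centre', at(a,*T(352,141),.083),at(b,*S(550,378),.083))
# holder top corners
print([at(a,*T(*p),.08).round(3) for p in[(322,118),(377,130),(363,178),(308,165)]])
```

```text
cap (array([ 0.5874, -0.2543,  0.1347]), np.float64(0.0023)) [ 0.58612714 -0.25390164  0.141     ] [ 0.59068855 -0.25219089  0.141     ]
head +y eyejoint (array([0.3067, 0.0323, 0.3805]), np.float64(0.0059))
head -y eyejoint (array([ 0.3047, -0.034 ,  0.3687]), np.float64(0.006))
head front L/R (array([0.4041, 0.0399, 0.3302]), np.float64(0.001)) (array([ 0.4047, -0.0374,  0.3374]), np.float64(0.0233))
hose top R? (array([ 0.4937, -0.0935,  0.393 ]), np.float64(0.0107))
collar ring yellow centre [ 0.58671782 -0.25589685  0.083     ] [ 0.5889252  -0.25580574  0.083     ]
[array([ 0.615, -0.222,  0.08 ]), array([ 0.6  , -0.286,  0.08 ]), array([ 0.543, -0.268,  0.08 ]), array([ 0.56 , -0.204,  0.08 ])]
```

>>> {"name": "arm_command", "arguments": {
  "offset": [
    [0, 0, 0],
    [0, 0, 0],
    [0, 0, 0],
    [0, 0, 0],
    [0, 0, 0]
  ],
  "rot": [
    [0, -0.94, 0],
    [0, -0.94, 0],
    [0, -0.94, 0],
    [0, -0.94, 0],
    [0, -0.94, 0]
  ],
  "hand": [0.4, 0.4, 0.4, 0.4, 0.4]
}}

```text
clock: 35.92
eef_pos: [0.6421, 0.3089, 0.1764]
tool_rot: [179.9, -26.2, -110.2]
contact_force: [-0.1, -1.2, 0.3]
finger_gap: 0.0564
grasp_force: 0.0
```

>>> {"name": "arm_command", "arguments": {
  "offset": [
    [0, 0, 0],
    [0, 0, 0],
    [0, 0, 0],
    [0, 0, 0],
    [0, 0, 0]
  ],
  "rot": [
    [0, -0.94, 0],
    [0, -0.94, 0],
    [0, -0.94, 0],
    [0, -0.94, 0],
    [0, -0.94, 0]
  ],
  "hand": [0.4, 0.4, 0.4, 0.4, 0.4]
}}

```text
clock: 36.33
eef_pos: [0.6419, 0.3088, 0.1767]
tool_rot: [179.9, -7.4, -110.3]
contact_force: [0.5, 0.9, -0.1]
finger_gap: 0.0563
grasp_force: 0.0
```

>>> {"name": "arm_command", "arguments": {
  "offset": [
    [0, 0, 0],
    [0, 0, 0],
    [0, 0, -1],
    [0, 0, -1],
    [0, 0, -1]
  ],
  "rot": [
    [0, -0.94, 0],
    [0, -0.9, 0],
    [0, 0, 1],
    [0, 0, 1],
    [0, 0, 1]
  ],
  "hand": [0.4, 0.4, 0.4, 0.4, 0.4]
}}

```text
clock: 36.75
eef_pos: [0.6411, 0.308, 0.2509]
tool_rot: [179.8, -0.3, -122.5]
contact_force: [0.4, -0.3, 0.1]
finger_gap: 0.0565
grasp_force: 0.0
```

>>> {"name": "arm_command", "arguments": {
  "offset": [
    [0, 0, -1],
    [0, 0, -1],
    [0, 0, -1],
    [0, 0, -1],
    [0, 0, -1]
  ],
  "rot": [
    [0, 0, 1],
    [0, 0, 1],
    [0, 0, 1],
    [0, 0, 1],
    [0, 0, 1]
  ],
  "hand": [0.4, 0.4, 0.4, 0.4, 0.4]
}}

```text
clock: 37.17
eef_pos: [0.6424, 0.3093, 0.3773]
tool_rot: [180.0, -0.3, -142.5]
contact_force: [-0.3, 0.0, -0.3]
finger_gap: 0.0564
grasp_force: 0.0
```

Run:
```python
from h import *
s=read_state();print(s['eef_pos'].round(4),s['tool_rot'].round(1),s['joint_positions'].round(1))
```

```text
[0.6424 0.3093 0.3773] [ 180.    -0.3 -142.5] [ 1.880e+01  2.690e+01  4.500e+01 -1.000e-01  1.085e+02 -1.088e+02]
```

>>> {"name": "arm_command", "arguments": {
  "offset": [
    [0, 0, -1],
    [0, 0, -1],
    [0, 0, -1],
    [0, 0, -1],
    [0, 0, -1]
  ],
  "rot": [
    [0, 0, 1],
    [0, 0, 1],
    [0, 0, 1],
    [0, 0, 1],
    [0, 0, 1]
  ],
  "hand": [0.4, 0.4, 0.4, 0.4, 0.4]
}}

```text
clock: 37.58
eef_pos: [0.6429, 0.3096, 0.5026]
tool_rot: [-179.9, -0.3, -162.5]
contact_force: [0.6, 0.4, -0.8]
finger_gap: 0.0562
grasp_force: 0.0
```

>>> {"name": "arm_command", "arguments": {
  "offset": [
    [0, 0, 0],
    [0, 0, 0],
    [0, 0, 0],
    [0, 0, 0],
    [0, 0, 0]
  ],
  "rot": [
    [0, 0, 1],
    [0, 0, 1],
    [0, 0, 1],
    [0, 0, 1],
    [0, 0, 1]
  ],
  "hand": [0.4, 0.4, 0.4, 0.4, 0.4]
}}

```text
clock: 38.0
eef_pos: [0.6434, 0.3098, 0.501]
tool_rot: [-179.8, -0.2, 177.5]
contact_force: [-0.3, -1.0, 0.6]
finger_gap: 0.0564
grasp_force: 0.0
```

>>> {"name": "arm_command", "arguments": {
  "offset": [
    [0, 0, 0],
    [0, 0, 0],
    [0, 0, 0],
    [0, 0, 0],
    [0, 0, 0]
  ],
  "rot": [
    [0, 0, 1],
    [0, 0, 1],
    [0, 0, 1],
    [0, 0, 1],
    [0, 0, 1]
  ],
  "hand": [0.4, 0.4, 0.4, 0.4, 0.4]
}}

```text
clock: 38.42
eef_pos: [0.6433, 0.3098, 0.501]
tool_rot: [-179.8, -0.2, 157.5]
contact_force: [0.3, -0.3, -0.7]
finger_gap: 0.0566
grasp_force: 0.0
```

>>> {"name": "arm_command", "arguments": {
  "offset": [
    [0, 0, 0],
    [0, 0, 0],
    [0, 0, 0],
    [0, 0, 0],
    [0, 0, 0]
  ],
  "rot": [
    [0, 0, 1],
    [0, 0, 1],
    [0, 0, 1],
    [0, 0, 1],
    [0, 0, 1]
  ],
  "hand": [0.4, 0.4, 0.4, 0.4, 0.4]
}}

```text
clock: 38.83
eef_pos: [0.6433, 0.3098, 0.501]
tool_rot: [-179.7, -0.1, 137.5]
contact_force: [0.1, 0.4, -0.8]
finger_gap: 0.056
grasp_force: 0.0
```

>>> {"name": "arm_command", "arguments": {
  "offset": [
    [0, 0, 0],
    [0, 0, 0],
    [0, 0, 0],
    [0, 0, 0],
    [0, 0, 0]
  ],
  "rot": [
    [0, 0, 1],
    [0, 0, 1],
    [0, 0, 1],
    [0, 0, 1],
    [0, 0, 1]
  ],
  "hand": [0.4, 0.4, 0.4, 0.4, 0.4]
}}

```text
clock: 39.25
eef_pos: [0.6433, 0.3098, 0.501]
tool_rot: [-179.7, 0.0, 117.5]
contact_force: [-1.3, 0.5, 1.5]
finger_gap: 0.0565
grasp_force: 0.0
```

>>> {"name": "arm_command", "arguments": {
  "offset": [
    [0, 0, 0],
    [0, 0, 0],
    [0, 0, 0],
    [0, 0, 0],
    [0, 0, 0]
  ],
  "rot": [
    [0, 0, 1],
    [0, 0, 1],
    [0, 0, 1],
    [0, 0, 1],
    [0, 0, 1]
  ],
  "hand": [0.4, 0.4, 0.4, 0.4, 0.4]
}}

```text
clock: 39.67
eef_pos: [0.6434, 0.3098, 0.5011]
tool_rot: [-179.7, 0.1, 97.5]
contact_force: [0.8, -0.5, -0.2]
finger_gap: 0.0564
grasp_force: 0.0
```

>>> {"name": "arm_command", "arguments": {
  "offset": [
    [0, 0, 0],
    [0, 0, 0]
  ],
  "rot": [
    [0, 0, 0.95],
    [0, 0, 0.95]
  ],
  "hand": [0.4, 0.4]
}}

```text
clock: 39.83
eef_pos: [0.6433, 0.3097, 0.501]
tool_rot: [-179.8, 0.1, 90.0]
contact_force: [1.2, -0.2, -0.4]
finger_gap: 0.0561
grasp_force: 0.0
```

```bash
python3 chk.py
python3 - <<'E'
from h import *
delta([.5875,-.2545,.5],[180,0,90])
E
```

```text
[0.6433 0.3097 0.501 ] [-1.798e+02  1.000e-01  9.000e+01] [ 1.880e+01  3.340e+01  2.070e+01 -1.000e-01  1.262e+02  1.880e+01]
top blue 41 8 8 [0.5599 0.2187 0.078 ]
top red 43 10 11 [0.6283 0.2622 0.078 ]
side blue 31 10 8 [0.5567 0.2169 0.078 ]
side red 40 9 8 [0.6245 0.2608 0.078 ]
tool shift /25mm [-22.56  -2.29   0.12] ('rot/4deg', array([-0.06,  0.04,  0.04]))
```

>>> {"name": "arm_command", "arguments": {
  "offset": [
    [-0.98, -0.3, 0],
    [-0.98, -0.3, 0],
    [-0.98, -0.3, 0],
    [-0.98, -0.3, 0],
    [-0.98, -0.3, 0]
  ],
  "rot": [
    [0, 0, 0],
    [0, 0, 0],
    [0, 0, 0],
    [0, 0, 0],
    [0, 0, 0]
  ],
  "hand": [0.4, 0.4, 0.4, 0.4, 0.4]
}}

```text
clock: 40.35
eef_pos: [0.6053, 0.186, 0.5027]
tool_rot: [-179.9, 0.1, 90.3]
contact_force: [-0.3, -0.2, 0.8]
finger_gap: 0.0564
grasp_force: 0.0
```

>>> {"name": "arm_command", "arguments": {
  "offset": [
    [-0.98, -0.1, 0],
    [-0.98, -0.1, 0],
    [-0.98, -0.1, 0],
    [-0.98, -0.1, 0],
    [-0.98, -0.1, 0]
  ],
  "rot": [
    [0, 0, 0],
    [0, 0, 0],
    [0, 0, 0],
    [0, 0, 0],
    [0, 0, 0]
  ],
  "hand": [0.4, 0.4, 0.4, 0.4, 0.4]
}}

```text
clock: 40.77
eef_pos: [0.5934, 0.0634, 0.5031]
tool_rot: [-179.9, 0.0, 90.3]
contact_force: [-0.5, -0.1, 0.5]
finger_gap: 0.0564
grasp_force: 0.0
```

>>> {"name": "arm_command", "arguments": {
  "offset": [
    [-0.98, 0, 0],
    [-0.98, 0, 0],
    [-0.98, 0, 0],
    [-0.98, 0, 0],
    [-0.98, 0, 0]
  ],
  "rot": [
    [0, 0, 0],
    [0, 0, 0],
    [0, 0, 0],
    [0, 0, 0],
    [0, 0, 0]
  ],
  "hand": [0.4, 0.4, 0.4, 0.4, 0.4]
}}

```text
clock: 41.18
eef_pos: [0.5939, -0.0592, 0.5033]
tool_rot: [-179.9, 0.0, 90.3]
contact_force: [0.1, -0.8, -0.3]
finger_gap: 0.0561
grasp_force: 0.0
```

>>> {"name": "arm_command", "arguments": {
  "offset": [
    [-0.98, 0, 0],
    [-0.98, 0, 0],
    [-0.98, 0, 0],
    [-0.98, 0, 0],
    [-0.98, 0, 0]
  ],
  "rot": [
    [0, 0, 0],
    [0, 0, 0],
    [0, 0, 0],
    [0, 0, 0],
    [0, 0, 0]
  ],
  "hand": [0.4, 0.4, 0.4, 0.4, 0.4]
}}

```text
clock: 41.6
eef_pos: [0.5943, -0.1817, 0.5033]
tool_rot: [-179.9, -0.0, 90.3]
contact_force: [-0.3, -0.2, 0.8]
finger_gap: 0.0568
grasp_force: 0.0
```

>>> {"name": "arm_command", "arguments": {
  "offset": [
    [-0.98, 0, 0],
    [-0.98, 0, 0],
    [-0.98, 0, 0],
    [0, 0, 1],
    [0, 0, 1]
  ],
  "rot": [
    [0, 0, 0],
    [0, 0, 0],
    [0, 0, 0],
    [0, 0, 0],
    [0, 0, 0]
  ],
  "hand": [0.4, 0.4, 0.4, 0.4, 0.4]
}}

```text
clock: 42.02
eef_pos: [0.5951, -0.2564, 0.4539]
tool_rot: [179.9, 0.1, 90.1]
contact_force: [0.6, -0.5, 0.3]
finger_gap: 0.0564
grasp_force: 0.0
```

>>> {"name": "arm_command", "arguments": {
  "offset": [
    [0, 0, 1],
    [0, 0, 1],
    [0, 0, 1],
    [0, 0, 1],
    [0, 0, 0.5]
  ],
  "rot": [
    [0, 0, 0],
    [0, 0, 0],
    [0, 0, 0],
    [0, 0, 0],
    [0, 0, 0]
  ],
  "hand": [0.4, 0.4, 0.4, 0.4, 0.4]
}}

```text
clock: 42.43
eef_pos: [0.593, -0.2531, 0.3366]
tool_rot: [-179.6, -0.2, 90.2]
contact_force: [0.5, -1.2, -0.5]
finger_gap: 0.0564
grasp_force: 0.0
```

Run:
```python
from h import *
s=read_state();print(s['eef_pos'].round(4),s['tool_rot'].round(1),s['joint_positions'].round(1))
w=snap('wrist','wp')
print(proj(w,[.5875,-.2545,.141]),proj(w,[.5875,-.2545,.087]))
h=cv2.cvtColor(w['img'],cv2.COLOR_BGR2HSV);m=cv2.inRange(h,(18,100,60),(35,255,255));k,l,st,ce=cv2.connectedComponentsWithStats(m)
for i in range(1,k):
    if st[i,4]>60:print('brass',st[i],ce[i].round(1))
cv2.imwrite('pics/wp.png',w['img'])
```

```text
[ 0.593  -0.2531  0.3366] [-179.6   -0.2   90.2] [-30.8  17.   62.7   0.  100.7 -31. ]
(np.float64(274.8014927151525), np.float64(186.00389831797824)) (np.float64(275.5198597921456), np.float64(178.78722775073183))
brass [260 163  27  25 270] [273.6 172.2]
brass [265 177  14  14 157] [271.8 183.3]
brass [116 300  20  78 607] [122.9 343. ]
brass [135 300   9  16  69] [139.5 308.3]
brass [424 301  19  77 588] [435.  344.1]
brass [ 134  395  404   18 3017] [354.  406.2]
```

View pics/wp.png

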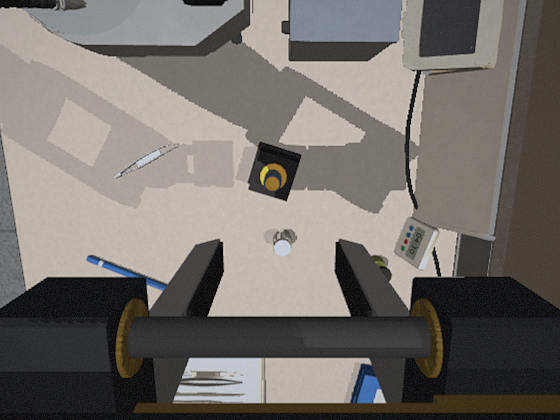

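>>> {"name": "arm_command", "arguments": {
  "offset": [
    [0, -0.28, 1],
    [0, 0, 1],
    [0, 0, 1],
    [0, 0, 1],
    [0, 0, 1]
  ],
  "rot": [
    [-0.1, 0.05, 0],
    [0, 0, 0],
    [0, 0, 0],
    [0, 0, 0],
    [0, 0, 0]
  ],
  "hand": [0.4, 0.4, 0.4, 0.4, 0.4]
}}

```text
clock: 42.9
eef_pos: [0.5885, -0.2539, 0.2163]
tool_rot: [179.6, -0.2, 90.2]
contact_force: [-0.3, -0.4, 0.1]
finger_gap: 0.0562
grasp_force: 0.0
```

>>> {"name": "arm_command", "arguments": {
  "offset": [
    [0, 0, 1],
    [0, 0, 0.8],
    [0, 0, 0]
  ],
  "rot": [
    [0, 0, 0],
    [0, 0, 0],
    [0, 0, 0]
  ],
  "hand": [0.4, 0.4, 0.4]
}}

```text
clock: 43.15
eef_pos: [0.5855, -0.2518, 0.1664]
tool_rot: [-179.9, -0.5, 90.2]
contact_force: [-0.8, 1.4, -0.1]
finger_gap: 0.0566
grasp_force: 0.0
```

```bash
cat > pk.py <<'E'
from h import *
s=read_state();print(s['eef_pos'].round(4),s['tool_rot'].round(2),s['joint_positions'].round(1))
w=snap('wrist','wp2')
h=cv2.cvtColor(w['img'],cv2.COLOR_BGR2HSV);m=cv2.inRange(h,(18,100,60),(35,255,255));k,l,st,ce=cv2.connectedComponentsWithStats(m)
for i in range(1,k):
    x,y,W,H,A=st[i]
    if A>60 and y<280:print('brass',st[i],at(w,x+(W-1)/2,y+(H-1)/2,.141).round(4),at(w,x+(W-1)/2,y+(H-1)/2,.087).round(4))
E
python3 pk.py
```

```text
[ 0.5855 -0.2518  0.1664] [-179.91   -0.49   90.21] [-31.3  19.7  78.8   0.4  81.8 -31.5]
brass [257 188  42  34 611] [ 0.5846 -0.2366  0.141 ] [ 0.5844 -0.2482  0.087 ]
brass [265 214  24  24 446] [ 0.584  -0.2509  0.141 ] [ 0.5836 -0.2656  0.087 ]
```

>>> {"name": "arm_command", "arguments": {
  "offset": [
    [0, 0, 0.8],
    [0, 0, 0.8],
    [0, 0, 0.8],
    [0, 0, 0.6],
    [0, 0, 0.4]
  ],
  "rot": [
    [0, -0.12, 0],
    [0, 0, 0],
    [0, 0, 0],
    [0, 0, 0],
    [0, 0, 0]
  ],
  "hand": [0.4, 0.4, 0.4, 0.4, 0.4]
}}

```text
clock: 43.62
eef_pos: [0.5902, -0.2546, 0.0881]
tool_rot: [179.5, 0.4, 90.2]
contact_force: [0.5, -1.1, 0.3]
finger_gap: 0.0566
grasp_force: 0.0
```

>>> {"name": "arm_command", "arguments": {
  "offset": [
    [0, 0, 0.3],
    [0, 0, 0.2],
    [0, 0, 0]
  ],
  "rot": [
    [0, 0, 0],
    [0, 0, 0],
    [0, 0, 0]
  ],
  "hand": [0.4, 0.4, 0.4]
}}

```text
clock: 43.87
eef_pos: [0.59, -0.2545, 0.0754]
tool_rot: [179.5, 0.3, 90.2]
contact_force: [0.6, -0.1, -0.4]
finger_gap: 0.0565
grasp_force: 0.0
```

```bash
python3 pk.py; python3 -c "
from h import *
delta([.5855,-.2522,.066],[180,0,90])"
```

```text
[ 0.59   -0.2545  0.0754] [179.53   0.34  90.17] [-31.   24.3  83.8  -0.1  71.4 -31.2]
brass [ 239  209   60   50 1239] [ 0.5853 -0.231   0.141 ] [ 0.5842 -0.2479  0.087 ]
brass [ 247  258   38   38 1081] [ 0.5839 -0.2501  0.141 ] [ 0.5823 -0.2739  0.087 ]
tool shift /25mm [ 0.1 -0.2  0.4] ('rot/4deg', array([0.13, 0.09, 0.04]))
```

>>> {"name": "arm_command", "arguments": {
  "offset": [
    [0.1, -0.2, 0.2],
    [0, 0, 0.2],
    [0, 0, 0]
  ],
  "rot": [
    [0.13, 0.09, 0],
    [0, 0, 0],
    [0, 0, 0]
  ],
  "hand": [0.4, 0.4, 0.4]
}}

```text
clock: 44.17
eef_pos: [0.5843, -0.2517, 0.0647]
tool_rot: [-179.9, -0.0, 90.2]
contact_force: [0.1, 0.2, -0.4]
finger_gap: 0.0564
grasp_force: 0.0
```

>>> {"name": "arm_command", "arguments": {
  "offset": [
    [0, 0, 0],
    [0, 0, 0]
  ],
  "rot": [
    [0, 0, 0],
    [0, 0, 0]
  ],
  "hand": [0.4, 0.4]
}}

```text
clock: 44.33
eef_pos: [0.585, -0.252, 0.0655]
tool_rot: [-180.0, -0.0, 90.2]
contact_force: [0.4, -0.4, 0.9]
finger_gap: 0.0563
grasp_force: 0.0
```

```bash
python3 pk.py; python3 -c "
from h import *
delta([.585,-.2515,.066],[180,0,90])"
```

```text
[ 0.585  -0.252   0.0655] [-179.97   -0.     90.16] [-31.1  24.7  84.4  -0.   70.9 -31.2]
brass [ 246  217   62   52 1355] [ 0.5842 -0.2297  0.141 ] [ 0.5839 -0.2476  0.087 ]
brass [ 256  271   40   40 1222] [ 0.5839 -0.2498  0.141 ] [ 0.5834 -0.2756  0.087 ]
tool shift /25mm [ 0.02 -0.01 -0.01] ('rot/4deg', array([-0.01,  0.  ,  0.04]))
```

>>> {"name": "arm_command", "arguments": {
  "offset": [
    [0, 0, 0],
    [0, 0, 0],
    [0, 0, 0],
    [0, 0, 0],
    [0, 0, 0]
  ],
  "rot": [
    [0, 0, 0],
    [0, 0, 0],
    [0, 0, 0],
    [0, 0, 0],
    [0, 0, 0]
  ],
  "hand": [1, 1, 1, 1, 1]
}}

```text
clock: 44.8
eef_pos: [0.585, -0.252, 0.0655]
tool_rot: [-180.0, -0.0, 90.2]
contact_force: [-0.3, 1.0, -0.2]
finger_gap: 0.0263
grasp_force: 0.0
```

>>> {"name": "arm_command", "arguments": {
  "offset": [
    [0, 0, 0],
    [0, 0, 0],
    [0, 0, 0],
    [0, 0, 0],
    [0, 0, 0]
  ],
  "rot": [
    [0, 0, 0],
    [0, 0, 0],
    [0, 0, 0],
    [0, 0, 0],
    [0, 0, 0]
  ],
  "hand": [1, 1, 1, 1, 1]
}}

```text
clock: 45.22
eef_pos: [0.5846, -0.252, 0.0653]
tool_rot: [-179.9, -0.0, 90.2]
contact_force: [-1.4, 0.3, 0.2]
finger_gap: 0.0194
grasp_force: 30.0
```

```bash
python3 pk.py
```

```text
[ 0.5846 -0.252   0.0653] [-1.7992e+02 -2.0000e-02  9.0160e+01] [-31.1  24.7  84.4  -0.   70.9 -31.2]
brass [250 217  58  33 876] [ 0.5847 -0.2257  0.141 ] [ 0.5846 -0.2421  0.087 ]
brass [ 259  272   40   39 1210] [ 0.5847 -0.2499  0.141 ] [ 0.5847 -0.2757  0.087 ]
```

>>> {"name": "arm_command", "arguments": {
  "offset": [
    [0, 0, -0.4],
    [0, 0, -0.8],
    [0, 0, -1],
    [0, 0, -1],
    [0, 0, -1]
  ],
  "rot": [
    [0, 0, 0],
    [0, 0, 0],
    [0, 0, 0],
    [0, 0, 0],
    [0, 0, 0]
  ],
  "hand": [1, 1, 1, 1, 1]
}}

```text
clock: 45.68
eef_pos: [0.5851, -0.2517, 0.1716]
tool_rot: [-180.0, -0.0, 90.2]
contact_force: [1.0, -0.6, -1.1]
finger_gap: 0.0191
grasp_force: 30.0
```

>>> {"name": "arm_command", "arguments": {
  "offset": [
    [0, 0, -1],
    [0, 0, -1],
    [0, 0, -1],
    [0, 0, -1],
    [0, 0, -1]
  ],
  "rot": [
    [0, 0, 0],
    [0, 0, 0],
    [0, 0, 0],
    [0, 0, 0],
    [0, 0, 0]
  ],
  "hand": [1, 1, 1, 1, 1]
}}

```text
clock: 46.1
eef_pos: [0.5852, -0.2517, 0.2971]
tool_rot: [180.0, -0.0, 90.2]
contact_force: [0.2, 0.0, -1.5]
finger_gap: 0.0195
grasp_force: 30.0
```

>>> {"name": "arm_command", "arguments": {
  "offset": [
    [0, 0, -1],
    [0, 0, -1],
    [0, 0, -1],
    [0, 0, -1],
    [0, 0, -1]
  ],
  "rot": [
    [0, 0, 0],
    [0, 0, 0],
    [0, 0, 0],
    [0, 0, 0],
    [0, 0, 0]
  ],
  "hand": [1, 1, 1, 1, 1]
}}

```text
clock: 46.52
eef_pos: [0.5852, -0.2517, 0.4221]
tool_rot: [180.0, -0.0, 90.2]
contact_force: [1.1, -0.1, -2.0]
finger_gap: 0.0195
grasp_force: 30.0
```

>>> {"name": "arm_command", "arguments": {
  "offset": [
    [0, 0, -1],
    [0, 0, -1],
    [0, 0, -1],
    [0, 0, -1],
    [0, 0, 0]
  ],
  "rot": [
    [0, 0, 0],
    [0, 0, 0],
    [0, 0, 0],
    [0, 0, 0],
    [0, 0, 0]
  ],
  "hand": [1, 1, 1, 1, 1]
}}

```text
clock: 46.93
eef_pos: [0.586, -0.2523, 0.5269]
tool_rot: [179.5, 0.3, 90.2]
contact_force: [-0.8, -0.1, -1.2]
finger_gap: 0.0196
grasp_force: 30.0
```

```bash
python3 chk.py; python3 -c "
from h import *
delta([.558,.2178,.52],[180,0,90])"
```

```text
[ 0.586  -0.2523  0.5269] [179.5   0.3  90.2] [-31.1  20.5  36.2   0.  122.7 -31.2]
top blue 48 9 9 [0.5583 0.2171 0.078 ]
top red 45 10 10 [0.6268 0.2622 0.078 ]
side blue 43 11 10 [0.5572 0.2183 0.078 ]
side red 41 9 8 [0.6245 0.2608 0.078 ]
tool shift /25mm [18.8  -1.05  0.03] ('rot/4deg', array([0.03, 0.02, 0.04]))
```

>>> {"name": "arm_command", "arguments": {
  "offset": [
    [0.99, -0.05, 0],
    [0.99, -0.05, 0],
    [0.99, -0.05, 0],
    [0.99, -0.05, 0],
    [0.99, -0.05, 0]
  ],
  "rot": [
    [0, 0, 0],
    [0, 0, 0],
    [0, 0, 0],
    [0, 0, 0],
    [0, 0, 0]
  ],
  "hand": [1, 1, 1, 1, 1]
}}

```text
clock: 47.45
eef_pos: [0.578, -0.127, 0.5172]
tool_rot: [-179.7, -0.1, 90.2]
contact_force: [0.8, -0.3, -1.8]
finger_gap: 0.0193
grasp_force: 30.0
```

>>> {"name": "arm_command", "arguments": {
  "offset": [
    [0.99, -0.05, 0],
    [0.99, -0.05, 0],
    [0.99, -0.05, 0],
    [0.99, -0.05, 0],
    [0.99, -0.05, 0]
  ],
  "rot": [
    [0, 0, 0],
    [0, 0, 0],
    [0, 0, 0],
    [0, 0, 0],
    [0, 0, 0]
  ],
  "hand": [1, 1, 1, 1, 1]
}}

```text
clock: 47.87
eef_pos: [0.5713, -0.0032, 0.5174]
tool_rot: [-179.7, -0.1, 90.2]
contact_force: [0.5, -0.1, -0.6]
finger_gap: 0.0196
grasp_force: 30.0
```

>>> {"name": "arm_command", "arguments": {
  "offset": [
    [0.99, -0.05, 0],
    [0.99, -0.05, 0],
    [0.99, -0.05, 0],
    [0.99, -0.05, 0],
    [0.99, -0.05, 0]
  ],
  "rot": [
    [0, 0, 0],
    [0, 0, 0],
    [0, 0, 0],
    [0, 0, 0],
    [0, 0, 0]
  ],
  "hand": [1, 1, 1, 1, 1]
}}

```text
clock: 48.28
eef_pos: [0.5647, 0.1204, 0.5174]
tool_rot: [-179.7, -0.0, 90.2]
contact_force: [-0.1, 0.1, -1.2]
finger_gap: 0.0191
grasp_force: 30.0
```

>>> {"name": "arm_command", "arguments": {
  "offset": [
    [0.99, -0.05, 0],
    [0.99, -0.05, 0],
    [0.99, -0.05, 0],
    [0.99, -0.05, 0],
    [0, 0, 1]
  ],
  "rot": [
    [0, 0, 0],
    [0, 0, 0],
    [0, 0, 0],
    [0, 0, 0],
    [0, 0, 0]
  ],
  "hand": [1, 1, 1, 1, 1]
}}

```text
clock: 48.7
eef_pos: [0.5602, 0.2226, 0.497]
tool_rot: [179.8, -0.2, 90.5]
contact_force: [-0.7, -0.6, -1.0]
finger_gap: 0.0196
grasp_force: 30.0
```

>>> {"name": "arm_command", "arguments": {
  "offset": [
    [0, 0, 1],
    [0, 0, 1],
    [0, 0, 1],
    [0, 0, 1],
    [0, 0, 1]
  ],
  "rot": [
    [0, 0, 0],
    [0, 0, 0],
    [0, 0, 0],
    [0, 0, 0],
    [0, 0, 0]
  ],
  "hand": [1, 1, 1, 1, 1]
}}

```text
clock: 49.12
eef_pos: [0.5583, 0.218, 0.3659]
tool_rot: [-179.7, 0.0, 90.2]
contact_force: [0.3, 0.1, -0.7]
finger_gap: 0.0194
grasp_force: 30.0
```

>>> {"name": "arm_command", "arguments": {
  "offset": [
    [0, 0, 1],
    [0, 0, 1],
    [0, 0, 1],
    [0, 0, 1],
    [0, 0, 1]
  ],
  "rot": [
    [0, 0, 0],
    [0, 0, 0],
    [0, 0, 0],
    [0, 0, 0],
    [0, 0, 0]
  ],
  "hand": [1, 1, 1, 1, 1]
}}

```text
clock: 49.53
eef_pos: [0.5575, 0.2177, 0.241]
tool_rot: [-179.7, 0.0, 90.2]
contact_force: [0.1, 0.5, -1.8]
finger_gap: 0.0193
grasp_force: 30.0
```

>>> {"name": "arm_command", "arguments": {
  "offset": [
    [0, 0, 1],
    [0, 0, 1],
    [0, 0, 0],
    [0, 0, 0]
  ],
  "rot": [
    [0, 0, 0],
    [0, 0, 0],
    [0, 0, 0],
    [0, 0, 0]
  ],
  "hand": [1, 1, 1, 1]
}}

```text
clock: 49.87
eef_pos: [0.5567, 0.2175, 0.1916]
tool_rot: [-179.5, 0.1, 90.2]
contact_force: [-0.1, -0.4, -1.6]
finger_gap: 0.0197
grasp_force: 30.0
```

Run:
```python
from h import *
s=read_state();print(s['eef_pos'].round(4),s['tool_rot'].round(2),s['joint_positions'].round(1),s['finger_gap'])
delta([.5575,.2172,.14],[180,0,90])
w=snap('wrist','b1')
h=cv2.cvtColor(w['img'],cv2.COLOR_BGR2HSV)
for nm,lo,hi in(('blue',(100,120,60),(125,255,255)),('red',(0,150,80),(6,255,255)),('brass',(18,100,60),(35,255,255))):
    m=cv2.inRange(h,lo,hi);k,l,st,ce=cv2.connectedComponentsWithStats(m)
    for i in range(1,k):
        x,y,W,H,A=st[i]
        if A>100 and y<290:print(nm,st[i],at(w,x+(W-1)/2,y+(H-1)/2,.078).round(4))
```

```text
[0.5567 0.2175 0.1916] [-1.7951e+02  9.0000e-02  9.0160e+01] [13.  14.  83.   0.  83.5 12.9] 0.01967431052664706
tool shift /25mm [-0.01  0.05  2.06] ('rot/4deg', array([-0.12,  0.02,  0.04]))
blue [267 183  31  30 682] [0.5587 0.219  0.078 ]
blue [256 266  47  29 305] [0.5562 0.1399 0.078 ]
red [ 69  17  44  43 562] [0.4028 0.3504 0.078 ]
red [341 130  41  40 738] [0.6266 0.2615 0.078 ]
brass [250 218  57  32 831] [0.5552 0.1855 0.078 ]
brass [ 260  272   39   40 1219] [0.5562 0.1282 0.078 ]
```

>>> {"name": "arm_command", "arguments": {
  "offset": [
    [0, 0.07, 0.9],
    [0, 0, 0.8],
    [0, 0, 0.5],
    [0, 0, 0.2],
    [0, 0, 0]
  ],
  "rot": [
    [-0.1, 0, 0],
    [0, 0, 0],
    [0, 0, 0],
    [0, 0, 0],
    [0, 0, 0]
  ],
  "hand": [1, 1, 1, 1, 1]
}}

```text
clock: 50.33
eef_pos: [0.5615, 0.2181, 0.135]
tool_rot: [179.7, 0.0, 90.2]
contact_force: [-0.1, -0.2, -1.1]
finger_gap: 0.0194
grasp_force: 30.0
```

>>> {"name": "arm_command", "arguments": {
  "offset": [
    [0, 0, 0.12],
    [0, 0, 0.08],
    [0, 0, 0]
  ],
  "rot": [
    [0, 0, 0],
    [0, 0, 0],
    [0, 0, 0]
  ],
  "hand": [1, 1, 1]
}}

```text
clock: 50.58
eef_pos: [0.5626, 0.2183, 0.1313]
tool_rot: [179.6, -0.0, 90.2]
contact_force: [0.0, -0.0, -2.1]
finger_gap: 0.0197
grasp_force: 30.0
```

>>> {"name": "arm_command", "arguments": {
  "offset": [
    [0, 0, 0.08],
    [0, 0, 0.08],
    [0, 0, 0]
  ],
  "rot": [
    [0, 0, 0],
    [0, 0, 0],
    [0, 0, 0]
  ],
  "hand": [1, 1, 1]
}}

```text
clock: 50.83
eef_pos: [0.5629, 0.2184, 0.1276]
tool_rot: [179.5, -0.0, 90.2]
contact_force: [-0.9, 0.0, 4.0]
finger_gap: 0.0196
grasp_force: 30.0
```

>>> {"name": "arm_command", "arguments": {
  "offset": [
    [0, -0.16, -0.2],
    [0, 0, 0],
    [0, 0, 0],
    [0, 0, 0],
    [0, 0, 0]
  ],
  "rot": [
    [0.12, 0, 0],
    [0, 0, 0],
    [0, 0, 0],
    [0, 0, 0],
    [0, 0, 0]
  ],
  "hand": [1, 1, 1, 1, 1]
}}

```text
clock: 51.25
eef_pos: [0.5576, 0.2181, 0.131]
tool_rot: [-179.8, 0.0, 90.2]
contact_force: [-0.2, 0.3, -0.8]
finger_gap: 0.0195
grasp_force: 30.0
```

>>> {"name": "arm_command", "arguments": {
  "offset": [
    [0, 0, 0.1],
    [0, 0, 0.1],
    [0, 0, 0.1],
    [0, 0, 0],
    [0, 0, 0]
  ],
  "rot": [
    [0, 0, 0],
    [0, 0, 0],
    [0, 0, 0],
    [0, 0, 0],
    [0, 0, 0]
  ],
  "hand": [1, 1, 1, 1, 1]
}}

```text
clock: 51.67
eef_pos: [0.5586, 0.2183, 0.1259]
tool_rot: [-180.0, -0.0, 90.2]
contact_force: [-2.4, 0.1, 7.3]
finger_gap: 0.0193
grasp_force: 30.0
```

>>> {"name": "arm_command", "arguments": {
  "offset": [
    [0, 0, 0.08],
    [0, 0, 0.08],
    [0, 0, 0]
  ],
  "rot": [
    [0, 0, 0],
    [0, 0, 0],
    [0, 0, 0]
  ],
  "hand": [1, 1, 1]
}}

```text
clock: 51.92
eef_pos: [0.5586, 0.2182, 0.1219]
tool_rot: [-180.0, -0.0, 90.2]
contact_force: [-3.5, -0.4, 9.2]
finger_gap: 0.0193
grasp_force: 30.0
```

>>> {"name": "arm_command", "arguments": {
  "offset": [
    [0, 0, 0.08],
    [0, 0, 0.08],
    [0, 0, 0]
  ],
  "rot": [
    [0, 0, 0],
    [0, 0, 0],
    [0, 0, 0]
  ],
  "hand": [1, 1, 1]
}}

```text
clock: 52.17
eef_pos: [0.5585, 0.2182, 0.1175]
tool_rot: [-180.0, -0.0, 90.2]
contact_force: [-2.2, -1.0, 5.9]
finger_gap: 0.0195
grasp_force: 30.0
```

>>> {"name": "arm_command", "arguments": {
  "offset": [
    [0, 0, 0.06],
    [0, 0, 0],
    [0, 0, 0]
  ],
  "rot": [
    [0, 0, 0],
    [0, 0, 0],
    [0, 0, 0]
  ],
  "hand": [1, 1, 1]
}}

```text
clock: 52.42
eef_pos: [0.5589, 0.2183, 0.1173]
tool_rot: [180.0, -0.0, 90.2]
contact_force: [-3.8, -1.4, 10.4]
finger_gap: 0.0193
grasp_force: 30.0
```

>>> {"name": "arm_command", "arguments": {
  "offset": [
    [0, 0, -0.5],
    [0, 0, -1],
    [0, 0, -0.5],
    [0.58, 0.9, 0],
    [0.58, 0.9, 0]
  ],
  "rot": [
    [0, 0, 0],
    [0, 0, 0],
    [0, 0, 0],
    [0, 0, 0],
    [0, 0, 0]
  ],
  "hand": [1, 1, 1, 1, 1]
}}

```text
clock: 52.83
eef_pos: [0.6039, 0.2475, 0.1664]
tool_rot: [180.0, -0.1, 90.1]
contact_force: [0.6, -0.2, -1.4]
finger_gap: 0.0196
grasp_force: 30.0
```

>>> {"name": "arm_command", "arguments": {
  "offset": [
    [0.58, 0.9, 0],
    [0, 0, 0],
    [0, 0, 0],
    [0, 0, 0],
    [0, 0, 0]
  ],
  "rot": [
    [0, 0, 0],
    [0, 0, 0],
    [0, 0, 0],
    [0, 0, 0],
    [0, 0, 0]
  ],
  "hand": [1, 1, 1, 1, 1]
}}

```text
clock: 53.25
eef_pos: [0.6245, 0.2614, 0.1641]
tool_rot: [-179.8, 0.0, 90.1]
contact_force: [0.7, -0.6, -1.4]
finger_gap: 0.0193
grasp_force: 30.0
```

```bash
python3 chk.py; python3 -c "
from h import *
delta([.626,.2615,.135],[180,0,90.1])"
```

```text
[0.6245 0.2614 0.1641] [-179.8    0.    90.1] [15.4 24.5 72.6  0.  83.1 15.2]
side blue 35 11 9 [0.5557 0.2189 0.078 ]
tool shift /25mm [0.   0.05 1.18] ('rot/4deg', array([-0.03, -0.  ,  0.01]))
```

>>> {"name": "arm_command", "arguments": {
  "offset": [
    [0, 0.04, 0.6],
    [0, 0, 0.5],
    [0, 0, 0.2],
    [0, 0, 0],
    [0, 0, 0]
  ],
  "rot": [
    [0, 0, 0],
    [0, 0, 0],
    [0, 0, 0],
    [0, 0, 0],
    [0, 0, 0]
  ],
  "hand": [1, 1, 1, 1, 1]
}}

```text
clock: 53.77
eef_pos: [0.6256, 0.2616, 0.1311]
tool_rot: [-179.8, 0.0, 90.2]
contact_force: [0.3, -0.9, -1.1]
finger_gap: 0.0196
grasp_force: 30.0
```

>>> {"name": "arm_command", "arguments": {
  "offset": [
    [0, 0, 0.06],
    [0, 0, 0],
    [0, 0, 0]
  ],
  "rot": [
    [0, 0, 0],
    [0, 0, 0],
    [0, 0, 0]
  ],
  "hand": [1, 1, 1]
}}

```text
clock: 54.02
eef_pos: [0.6268, 0.262, 0.131]
tool_rot: [-179.9, -0.0, 90.2]
contact_force: [-0.7, 0.2, -1.4]
finger_gap: 0.0194
grasp_force: 30.0
```

>>> {"name": "arm_command", "arguments": {
  "offset": [
    [0, 0, 0.1],
    [0, 0, 0.1],
    [0, 0, 0.1],
    [0, 0, 0]
  ],
  "rot": [
    [0, 0, 0],
    [0, 0, 0],
    [0, 0, 0],
    [0, 0, 0]
  ],
  "hand": [1, 1, 1, 1]
}}

```text
clock: 54.35
eef_pos: [0.6275, 0.2622, 0.1252]
tool_rot: [180.0, -0.0, 90.2]
contact_force: [-2.2, -0.6, 8.9]
finger_gap: 0.0193
grasp_force: 30.0
```

>>> {"name": "arm_command", "arguments": {
  "offset": [
    [0, 0, 0.08],
    [0, 0, 0.08],
    [0, 0, 0]
  ],
  "rot": [
    [0, 0, 0],
    [0, 0, 0],
    [0, 0, 0]
  ],
  "hand": [1, 1, 1]
}}

```text
clock: 54.6
eef_pos: [0.6275, 0.2621, 0.1218]
tool_rot: [179.9, -0.0, 90.2]
contact_force: [-2.1, -0.6, 8.2]
finger_gap: 0.0196
grasp_force: 30.0
```

>>> {"name": "arm_command", "arguments": {
  "offset": [
    [0, 0, 0.08],
    [0, 0, 0],
    [0, 0, 0]
  ],
  "rot": [
    [0, 0, 0],
    [0, 0, 0],
    [0, 0, 0]
  ],
  "hand": [1, 1, 1]
}}

```text
clock: 54.85
eef_pos: [0.6274, 0.262, 0.1192]
tool_rot: [180.0, -0.0, 90.2]
contact_force: [-1.0, -0.5, 5.6]
finger_gap: 0.0195
grasp_force: 30.0
```

Press to the stop to be sure, as on blue, then lift and travel back.

>>> {"name": "arm_command", "arguments": {
  "offset": [
    [0, 0, 0.06],
    [0, 0, 0.04],
    [0, 0, 0],
    [0, 0, 0]
  ],
  "rot": [
    [0, 0, 0],
    [0, 0, 0],
    [0, 0, 0],
    [0, 0, 0]
  ],
  "hand": [1, 1, 1, 1]
}}

```text
clock: 55.18
eef_pos: [0.6276, 0.2621, 0.1174]
tool_rot: [179.9, -0.0, 90.2]
contact_force: [-2.4, -0.5, 7.3]
finger_gap: 0.0193
grasp_force: 30.0
```

>>> {"name": "arm_command", "arguments": {
  "offset": [
    [0, 0, -0.5],
    [0, 0, -1],
    [0, 0, -1],
    [0, 0, -1],
    [0, 0, -1]
  ],
  "rot": [
    [0, 0, 0],
    [0, 0, 0],
    [0, 0, 0],
    [0, 0, 0],
    [0, 0, 0]
  ],
  "hand": [1, 1, 1, 1, 1]
}}

```text
clock: 55.6
eef_pos: [0.6261, 0.2618, 0.2276]
tool_rot: [-179.8, 0.0, 90.2]
contact_force: [0.2, -0.7, -0.9]
finger_gap: 0.0194
grasp_force: 30.0
```

>>> {"name": "arm_command", "arguments": {
  "offset": [
    [0, 0, -1],
    [0, 0, -1],
    [0, 0, -1],
    [0, 0, -1],
    [0, 0, -1]
  ],
  "rot": [
    [0, 0, 0],
    [0, 0, 0],
    [0, 0, 0],
    [0, 0, 0],
    [0, 0, 0]
  ],
  "hand": [1, 1, 1, 1, 1]
}}

```text
clock: 56.02
eef_pos: [0.6264, 0.2618, 0.3528]
tool_rot: [-179.8, -0.0, 90.2]
contact_force: [0.3, -0.4, -2.5]
finger_gap: 0.0195
grasp_force: 30.0
```

>>> {"name": "arm_command", "arguments": {
  "offset": [
    [0, 0, -1],
    [0, 0, -1],
    [0, 0, -1],
    [0, 0, -1],
    [0, 0, -1]
  ],
  "rot": [
    [0, 0, 0],
    [0, 0, 0],
    [0, 0, 0],
    [0, 0, 0],
    [0, 0, 0]
  ],
  "hand": [1, 1, 1, 1, 1]
}}

```text
clock: 56.43
eef_pos: [0.6267, 0.2618, 0.4779]
tool_rot: [-179.8, -0.0, 90.2]
contact_force: [0.1, 0.8, -0.7]
finger_gap: 0.0194
grasp_force: 30.0
```

>>> {"name": "arm_command", "arguments": {
  "offset": [
    [0, 0, -1],
    [0, 0, -0.6],
    [0, 0, 0],
    [0, 0, 0]
  ],
  "rot": [
    [0, 0, 0],
    [0, 0, 0],
    [0, 0, 0],
    [0, 0, 0]
  ],
  "hand": [1, 1, 1, 1]
}}

```text
clock: 56.77
eef_pos: [0.6275, 0.2619, 0.5174]
tool_rot: [-180.0, -0.0, 90.2]
contact_force: [-0.4, 0.7, -1.8]
finger_gap: 0.0194
grasp_force: 30.0
```

```bash
python3 chk.py; python3 -c "
from h import *
delta([.585,-.252,.52],[180,0,90.1])"
```

```text
[0.6275 0.2619 0.5174] [-180.    -0.    90.2] [1.54e+01 2.77e+01 2.73e+01 1.00e-01 1.25e+02 1.52e+01]
top blue 20 6 8 [0.5598 0.2125 0.078 ]
side blue 31 10 8 [0.5567 0.2169 0.078 ]
side red 40 9 8 [0.6245 0.2608 0.078 ]
tool shift /25mm [-20.55  -1.74  -0.19] ('rot/4deg', array([-0.08,  0.01,  0.02]))
```

>>> {"name": "arm_command", "arguments": {
  "offset": [
    [-0.98, -0.08, 0],
    [-0.98, -0.08, 0],
    [-0.98, -0.08, 0],
    [-0.98, -0.08, 0],
    [-0.98, -0.08, 0]
  ],
  "rot": [
    [0, 0, 0],
    [0, 0, 0],
    [0, 0, 0],
    [0, 0, 0],
    [0, 0, 0]
  ],
  "hand": [1, 1, 1, 1, 1]
}}

```text
clock: 57.28
eef_pos: [0.6167, 0.1383, 0.5143]
tool_rot: [-179.6, 0.0, 90.2]
contact_force: [0.6, -0.2, -1.0]
finger_gap: 0.0193
grasp_force: 30.0
```

>>> {"name": "arm_command", "arguments": {
  "offset": [
    [-0.98, -0.08, 0],
    [-0.98, -0.08, 0],
    [-0.98, -0.08, 0],
    [-0.98, -0.08, 0],
    [-0.98, -0.08, 0]
  ],
  "rot": [
    [0, 0, 0],
    [0, 0, 0],
    [0, 0, 0],
    [0, 0, 0],
    [0, 0, 0]
  ],
  "hand": [1, 1, 1, 1, 1]
}}

```text
clock: 57.7
eef_pos: [0.607, 0.0157, 0.5144]
tool_rot: [-179.6, -0.0, 90.2]
contact_force: [0.5, 0.3, -2.0]
finger_gap: 0.0193
grasp_force: 30.0
```

>>> {"name": "arm_command", "arguments": {
  "offset": [
    [-0.98, -0.08, 0],
    [-0.98, -0.08, 0],
    [-0.98, -0.08, 0],
    [-0.98, -0.08, 0],
    [-0.98, -0.08, 0]
  ],
  "rot": [
    [0, 0, 0],
    [0, 0, 0],
    [0, 0, 0],
    [0, 0, 0],
    [0, 0, 0]
  ],
  "hand": [1, 1, 1, 1, 1]
}}

```text
clock: 58.12
eef_pos: [0.5973, -0.1067, 0.5145]
tool_rot: [-179.6, -0.1, 90.2]
contact_force: [1.0, 0.2, -1.0]
finger_gap: 0.0193
grasp_force: 30.0
```

>>> {"name": "arm_command", "arguments": {
  "offset": [
    [-0.98, -0.08, 0],
    [-0.98, -0.08, 0],
    [-0.98, -0.08, 0],
    [-0.98, -0.08, 0],
    [-0.98, -0.08, 0]
  ],
  "rot": [
    [0, 0, 0],
    [0, 0, 0],
    [0, 0, 0],
    [0, 0, 0],
    [0, 0, 0]
  ],
  "hand": [1, 1, 1, 1, 1]
}}

```text
clock: 58.53
eef_pos: [0.5878, -0.2292, 0.5144]
tool_rot: [-179.7, -0.1, 90.2]
contact_force: [-0.0, 0.1, -2.4]
finger_gap: 0.0195
grasp_force: 30.0
```

>>> {"name": "arm_command", "arguments": {
  "offset": [
    [-0.9, -0.05, 0],
    [0, 0, 1],
    [0, 0, 1],
    [0, 0, 1],
    [0, 0, 1]
  ],
  "rot": [
    [0, 0, 0],
    [0, 0, 0],
    [0, 0, 0],
    [0, 0, 0],
    [0, 0, 0]
  ],
  "hand": [1, 1, 1, 1, 1]
}}

```text
clock: 58.95
eef_pos: [0.586, -0.2505, 0.413]
tool_rot: [-179.7, -0.1, 90.1]
contact_force: [1.5, -0.5, -1.3]
finger_gap: 0.0193
grasp_force: 30.0
```

>>> {"name": "arm_command", "arguments": {
  "offset": [
    [0, 0, 1],
    [0, 0, 1],
    [0, 0, 1],
    [0, 0, 1],
    [0, 0, 1]
  ],
  "rot": [
    [0, 0, 0],
    [0, 0, 0],
    [0, 0, 0],
    [0, 0, 0],
    [0, 0, 0]
  ],
  "hand": [1, 1, 1, 1, 1]
}}

```text
clock: 59.37
eef_pos: [0.5852, -0.2497, 0.288]
tool_rot: [-179.7, -0.1, 90.2]
contact_force: [0.7, 0.2, -1.7]
finger_gap: 0.0196
grasp_force: 30.0
```

>>> {"name": "arm_command", "arguments": {
  "offset": [
    [0, 0, 1],
    [0, 0, 1],
    [0, 0, 1],
    [0, 0, 0],
    [0, 0, 0]
  ],
  "rot": [
    [0, 0, 0],
    [0, 0, 0],
    [0, 0, 0],
    [0, 0, 0],
    [0, 0, 0]
  ],
  "hand": [1, 1, 1, 1, 1]
}}

```text
clock: 59.78
eef_pos: [0.5842, -0.2492, 0.2132]
tool_rot: [-179.5, -0.2, 90.2]
contact_force: [0.6, 0.4, -1.1]
finger_gap: 0.0197
grasp_force: 30.0
```

```bash
python3 pk.py; python3 -c "
from h import *
delta([.5850,-.252,.145],[180,0,90.15])"
```

```text
[ 0.5842 -0.2492  0.2132] [-179.5    -0.24   90.16] [-30.9  17.9  75.6  -0.1  87.  -31. ]
brass [250 218  57  32 844] [ 0.5831 -0.2681  0.141 ] [ 0.5825 -0.2843  0.087 ]
brass [ 259  272   40   39 1214] [ 0.5836 -0.3175  0.141 ] [ 0.5831 -0.3431  0.087 ]
tool shift /25mm [-0.07 -0.02  2.84] ('rot/4deg', array([-0.06, -0.02,  0.  ]))
```

>>> {"name": "arm_command", "arguments": {
  "offset": [
    [-0.1, 0.03, 0.8],
    [0, 0, 0.8],
    [0, 0, 0.6],
    [0, 0, 0.4],
    [0, 0, 0]
  ],
  "rot": [
    [0, 0, 0],
    [0, 0, 0],
    [0, 0, 0],
    [0, 0, 0],
    [0, 0, 0]
  ],
  "hand": [1, 1, 1, 1, 1]
}}

```text
clock: 60.25
eef_pos: [0.5866, -0.2529, 0.1508]
tool_rot: [-179.8, -0.1, 90.2]
contact_force: [0.9, -0.1, -2.1]
finger_gap: 0.0196
grasp_force: 30.0
```

>>> {"name": "arm_command", "arguments": {
  "offset": [
    [0, 0, 0],
    [0, 0, 0],
    [0, 0, 0],
    [0, 0, 0]
  ],
  "rot": [
    [0, 0, 0],
    [0, 0, 0],
    [0, 0, 0],
    [0, 0, 0]
  ],
  "hand": [1, 1, 1, 1]
}}

```text
clock: 60.58
eef_pos: [0.5882, -0.2538, 0.1535]
tool_rot: [180.0, 0.1, 90.2]
contact_force: [-0.1, -0.6, -2.3]
finger_gap: 0.0194
grasp_force: 30.0
```

```bash
python3 -c "
from h import *
print(read_state()['eef_pos'],read_state()['tool_rot'])
delta([.5850,-.252,.0655],[180,0,90.15])"
```

```text
[ 0.58824705 -0.25377498  0.15349312] [1.79987560e+02 7.41869630e-02 9.01604185e+01]
tool shift /25mm [ 0.08 -0.13  3.52] ('rot/4deg', array([0.  , 0.02, 0.  ]))
```

>>> {"name": "arm_command", "arguments": {
  "offset": [
    [0.07, -0.13, 0.3],
    [0, 0, 0.3],
    [0, 0, 0.2],
    [0, 0, 0],
    [0, 0, 0]
  ],
  "rot": [
    [0, 0, 0],
    [0, 0, 0],
    [0, 0, 0],
    [0, 0, 0],
    [0, 0, 0]
  ],
  "hand": [1, 1, 1, 1, 1]
}}

```text
clock: 61.0
eef_pos: [0.5833, -0.2511, 0.1306]
tool_rot: [-179.8, -0.1, 90.2]
contact_force: [0.2, -0.2, -1.4]
finger_gap: 0.0193
grasp_force: 30.0
```

>>> {"name": "arm_command", "arguments": {
  "offset": [
    [0, 0, 0],
    [0, 0, 0],
    [0, 0, 0]
  ],
  "rot": [
    [0, 0, 0],
    [0, 0, 0],
    [0, 0, 0]
  ],
  "hand": [1, 1, 1]
}}

```text
clock: 61.25
eef_pos: [0.5844, -0.2517, 0.1322]
tool_rot: [-179.9, 0.0, 90.2]
contact_force: [-0.3, 0.2, -1.5]
finger_gap: 0.0196
grasp_force: 30.0
```

>>> {"name": "arm_command", "arguments": {
  "offset": [
    [0, 0, 0.25],
    [0, 0, 0.25],
    [0, 0, 0.25],
    [0, 0, 0.2],
    [0, 0, 0]
  ],
  "rot": [
    [0, 0, 0],
    [0, 0, 0],
    [0, 0, 0],
    [0, 0, 0],
    [0, 0, 0]
  ],
  "hand": [1, 1, 1, 1, 1]
}}

```text
clock: 61.67
eef_pos: [0.5826, -0.2507, 0.1058]
tool_rot: [-179.7, -0.1, 90.2]
contact_force: [-1.0, -0.2, -1.7]
finger_gap: 0.0196
grasp_force: 30.0
```

>>> {"name": "arm_command", "arguments": {
  "offset": [
    [0, 0, 0.2],
    [0, 0, 0.2],
    [0, 0, 0.2],
    [0, 0, 0.2],
    [0, 0, 0]
  ],
  "rot": [
    [0, 0, 0],
    [0, 0, 0],
    [0, 0, 0],
    [0, 0, 0],
    [0, 0, 0]
  ],
  "hand": [1, 1, 1, 1, 1]
}}

```text
clock: 62.08
eef_pos: [0.5829, -0.2509, 0.0864]
tool_rot: [-179.7, -0.1, 90.2]
contact_force: [-0.2, 0.3, -2.3]
finger_gap: 0.0196
grasp_force: 30.0
```

>>> {"name": "arm_command", "arguments": {
  "offset": [
    [0, 0, 0.2],
    [0, 0, 0.2],
    [0, 0, 0.2],
    [0, 0, 0],
    [0, 0, 0]
  ],
  "rot": [
    [0, 0, 0],
    [0, 0, 0],
    [0, 0, 0],
    [0, 0, 0],
    [0, 0, 0]
  ],
  "hand": [1, 1, 1, 1, 1]
}}

```text
clock: 62.5
eef_pos: [0.5835, -0.2513, 0.0724]
tool_rot: [-179.8, -0.0, 90.2]
contact_force: [-0.1, -0.7, -1.6]
finger_gap: 0.019
grasp_force: 30.0
```

>>> {"name": "arm_command", "arguments": {
  "offset": [
    [0, 0.04, 0.15],
    [0, 0, 0.08],
    [0, 0, 0],
    [0, 0, 0]
  ],
  "rot": [
    [0, 0, 0],
    [0, 0, 0],
    [0, 0, 0],
    [0, 0, 0]
  ],
  "hand": [1, 1, 1, 1]
}}

```text
clock: 62.83
eef_pos: [0.5848, -0.2514, 0.0671]
tool_rot: [-179.9, -0.0, 90.2]
contact_force: [-0.3, 0.2, -2.3]
finger_gap: 0.0194
grasp_force: 30.0
```

>>> {"name": "arm_command", "arguments": {
  "offset": [
    [0, 0, 0.04],
    [0, 0, 0.02],
    [0, 0, 0],
    [0, 0, 0]
  ],
  "rot": [
    [0, 0, 0],
    [0, 0, 0],
    [0, 0, 0],
    [0, 0, 0]
  ],
  "hand": [1, 1, 1, 1]
}}

```text
clock: 63.17
eef_pos: [0.5849, -0.2515, 0.0658]
tool_rot: [-179.9, -0.0, 90.2]
contact_force: [0.5, 0.4, -2.4]
finger_gap: 0.0195
grasp_force: 30.0
```

>>> {"name": "arm_command", "arguments": {
  "offset": [
    [0, 0, 0.04],
    [0, 0, 0],
    [0, 0, 0]
  ],
  "rot": [
    [0, 0, 0],
    [0, 0, 0],
    [0, 0, 0]
  ],
  "hand": [1, 1, 1]
}}

```text
clock: 63.42
eef_pos: [0.5851, -0.2516, 0.0653]
tool_rot: [-179.9, 0.0, 90.2]
contact_force: [-0.8, 0.5, 0.3]
finger_gap: 0.0193
grasp_force: 30.0
```

>>> {"name": "arm_command", "arguments": {
  "offset": [
    [0, 0, 0],
    [0, 0, 0],
    [0, 0, 0],
    [0, 0, 0],
    [0, 0, 0]
  ],
  "rot": [
    [0, 0, 0],
    [0, 0, 0],
    [0, 0, 0],
    [0, 0, 0],
    [0, 0, 0]
  ],
  "hand": [0.4, 0.4, 0.4, 0.4, 0.4]
}}

```text
clock: 63.83
eef_pos: [0.5849, -0.2515, 0.0648]
tool_rot: [-179.9, -0.0, 90.2]
contact_force: [0.7, 0.3, 0.1]
finger_gap: 0.0493
grasp_force: 0.0
```

```bash
python3 pk.py
```

```text
[ 0.5849 -0.2515  0.0648] [-1.7988e+02 -1.0000e-02  9.0160e+01] [-31.   24.8  84.4  -0.1  70.9 -31.2]
brass [ 248  218   62   51 1376] [ 0.585  -0.2291  0.141 ] [ 0.5849 -0.2471  0.087 ]
brass [ 259  273   40   40 1232] [ 0.5851 -0.2498  0.141 ] [ 0.585  -0.2759  0.087 ]
```

Punch seated as at the start. Rise clear and verify.

>>> {"name": "arm_command", "arguments": {
  "offset": [
    [0, 0, -0.4],
    [0, 0, -0.8],
    [0, 0, -1],
    [0, 0, -1],
    [0, 0, -1]
  ],
  "rot": [
    [0, 0, 0],
    [0, 0, 0],
    [0, 0, 0],
    [0, 0, 0],
    [0, 0, 0]
  ],
  "hand": [0.4, 0.4, 0.4, 0.4, 0.4]
}}

```text
clock: 64.3
eef_pos: [0.585, -0.2515, 0.1716]
tool_rot: [-179.9, -0.0, 90.2]
contact_force: [-0.1, 0.9, 0.6]
finger_gap: 0.0565
grasp_force: 0.0
```

>>> {"name": "arm_command", "arguments": {
  "offset": [
    [0, 0, -1],
    [0, 0, -1],
    [0, 0, -1],
    [0, 0, -1],
    [0, 0, -1]
  ],
  "rot": [
    [0, 0, 0],
    [0, 0, 0],
    [0, 0, 0],
    [0, 0, 0],
    [0, 0, 0]
  ],
  "hand": [0.4, 0.4, 0.4, 0.4, 0.4]
}}

```text
clock: 64.72
eef_pos: [0.5853, -0.2514, 0.2971]
tool_rot: [-179.9, 0.0, 90.2]
contact_force: [1.0, 0.8, -0.3]
finger_gap: 0.0562
grasp_force: 0.0
```

>>> {"name": "arm_command", "arguments": {
  "offset": [
    [0, 0, 0],
    [0, 0, 0],
    [0, 0, 0],
    [0, 0, 0],
    [0, 0, 0]
  ],
  "rot": [
    [0, 0, 0],
    [0, 0, 0],
    [0, 0, 0],
    [0, 0, 0],
    [0, 0, 0]
  ],
  "hand": [0.4, 0.4, 0.4, 0.4, 0.4]
}}

```text
clock: 65.13
eef_pos: [0.5844, -0.251, 0.2925]
tool_rot: [-179.7, -0.1, 90.2]
contact_force: [0.0, -0.2, 0.3]
finger_gap: 0.0563
grasp_force: 0.0
```

```bash
python3 pk.py; python3 chk.py
```

```text
[ 0.5844 -0.251   0.2925] [-1.7968e+02 -1.3000e-01  9.0160e+01] [-31.   16.1  68.8  -0.1  95.4 -31.2]
brass [266 169  30  25 322] [ 0.5854 -0.2402  0.141 ] [ 0.5853 -0.2486  0.087 ]
brass [273 184  16  17 196] [ 0.5854 -0.2512  0.141 ] [ 0.5854 -0.2612  0.087 ]
brass [386 273  15  10  83] [ 0.703  -0.3414  0.141 ] [ 0.7204 -0.3648  0.087 ]
[ 0.5846 -0.251   0.2927] [-1.797e+02 -1.000e-01  9.020e+01] [-31.   16.1  68.7  -0.1  95.4 -31.2]
top blue 48 9 9 [0.5583 0.2171 0.078 ]
top red 43 10 10 [0.6268 0.2622 0.078 ]
side blue 43 11 10 [0.5572 0.2183 0.078 ]
side red 41 9 8 [0.6245 0.2608 0.078 ]
```

Everything is in place: cans on their pegs, punch hanging in its holder, arm clear.

```bash
python3 -c "
from rig import sign_off
print(sign_off())"
```

```text
the job is handed in; nothing more can be done
None
```

I've handed the job in: the blue can is on the middle peg and the red can on the far peg (I saw no white can). I punched blue then red to the plunger's stop, hung the punch back in its holder and never went near the vial; `sign_off` returned no verdict.

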